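# Change over the setting discs under the swing-arm lamp

### The job

Swing the inspection lamp aside until its head is clear of the white-framed field, then, without lifting any disc off the granite, slide the already inspected white disc out through the gap in the steel fence to the centre of the white ring, and slide each waiting coloured disc in through the gap to the centre of the ring of its own colour (two or three are waiting, in any order). Only when all are placed, swing the lamp head back so that it is centred over the cross of the framed field, and after that press the lamp's red button fully down and let go. Leave everything else on the plate and table where it is.

Things in the scene. Friction and masses are not known exactly. Their poses are not given: they have to be found in the camera images.
- plate: fixed dark granite surface plate, 400 mm (its x) by 600 mm (its y), 50 mm thick, lying on the table. Origin: centre of its underside, so its top face is at z = +50 mm; it may be turned a few degrees
- fence: fixed steel fence: two bars in line along its x axis, crossing the whole granite plate, 12 mm thick (y), 14 mm high, with an open gap 100 mm wide between them. Bars run from x = -215 to -50 mm and +50 to +270 mm. Origin: middle of the gap, on the granite's top face. The framed field lies on its -y side, the waiting discs and the white ring on its +y side
- field: white painted frame 270 mm (its x) by 130 mm (its y) on the granite with a small white cross at its centre: the inspection field, holding the red, blue and yellow rings. Origin: the cross, on the granite's top face
- ring_white: flat white ring painted on the granite, 84 mm outer and 72 mm inner diameter; target of the white disc. Origin: its centre, on the granite's top face
- ring_red: flat red ring painted on the granite, 84 mm outer and 72 mm inner diameter; target of the red disc. Origin: its centre, on the granite's top face
- ring_blue: flat blue ring painted on the granite, 84 mm outer and 72 mm inner diameter; target of the blue disc. Origin: its centre, on the granite's top face
- ring_yellow: flat yellow ring painted on the granite, 84 mm outer and 72 mm inner diameter; target of the yellow disc. Origin: its centre, on the granite's top face
- disc_white: loose round steel setting disc with a white band and white top, already inspected, starts inside the framed field. Disc 68 mm diameter, 14 mm high; on it, centred, a black cylindrical knob 20 mm diameter and 42 mm tall (from 14 to 56 mm above the underside) to grip it by. About 0.4 kg; grip it low, a high push can tip it. Origin: centre of its underside, z up. Always present
- disc_red: loose round steel setting disc with a red band and red top, waits on the +y side of the fence. Disc 68 mm diameter, 14 mm high; on it, centred, a black cylindrical knob 20 mm diameter and 42 mm tall (from 14 to 56 mm above the underside) to grip it by. About 0.4 kg; grip it low, a high push can tip it. Origin: centre of its underside, z up. None if absent in this run
- disc_blue: loose round steel setting disc with a blue band and blue top, waits on the +y side of the fence. Disc 68 mm diameter, 14 mm high; on it, centred, a black cylindrical knob 20 mm diameter and 42 mm tall (from 14 to 56 mm above the underside) to grip it by. About 0.4 kg; grip it low, a high push can tip it. Origin: centre of its underside, z up. None if absent in this run
- disc_yellow: loose round steel setting disc with a yellow band and yellow top, waits on the +y side of the fence. Disc 68 mm diameter, 14 mm high; on it, centred, a black cylindrical knob 20 mm diameter and 42 mm tall (from 14 to 56 mm above the underside) to grip it by. About 0.4 kg; grip it low, a high push can tip it. Origin: centre of its underside, z up. None if absent in this run
- lamp_arm (a joint): swing of the inspection lamp's arm about a vertical hinge, rad, -0.5 to 1.35, growing anticlockwise seen from above. Near 0 the head hangs about over the field; growing values swing it towards the robot and to the robot's right, clear of the field (about 1.0 and up). Light friction (under 2 N at the head); it stays where it is left
- lamp_hinge (a point): the lamp's hinge axis at the underside of the arm, atop a green-footed post 225 mm tall standing on the table. Its x axis points along the arm to the head
- lamp_grip (a point): middle of the orange knob that stands up on the lamp head, an upright cylinder 20 mm diameter and 50 mm tall (from 30 mm below to 20 mm above this point; the head's top face is 30 mm below); 219 mm from the hinge axis
- lamp_head (a point): centre of the underside of the white round lamp head, 130 mm diameter, 25 mm thick, 175 mm above the granite; 219 mm from the hinge axis
- switch (a joint): travel of the lamp's red push button, m: 0 up, 0.006 fully down; springs back; fully down takes 5 N. It stands in a black housing on the table to the right of the plate, pressed straight down
- switch_top (a point): centre of the top face of the red push button (30 mm diameter)
- vee_block: bystander: dark steel vee block 50 x 50 x 39 mm on the granite's far left. Origin: centre of its underside
- oiler: bystander: small bottle 34 mm diameter, 70 mm tall, on the granite's near right. Origin: centre of its underside
- mouse: bystander: white computer mouse on the table, left
- screwdriver: bystander: screwdriver lying on the table, left near the robot
- jar: bystander: jar 60 mm diameter, 75 mm tall on the table, far left
- case: bystander: small wooden case 120 x 70 x 30 mm on the table, left
There are look-alikes about, which are no part of the job. Of the things that look like the disc_blue, the larger one is meant. There is more than one size of the part that bears switch; the job needs the larger.

How it is judged:
On the way, in this order (a step that is already met when the one before it is completed fails the run):
1. the lamp head is swung clear of the framed field (y of lamp_head in the frame of field below -0.125 m), for 0.2 s.
2. with the lamp still clear, every disc present stands on the ring of its colour (horizontal distance between disc_white and ring_white below 0.014 m and horizontal distance between disc_red and ring_red below 0.014 m and horizontal distance between disc_blue and ring_blue below 0.014 m and horizontal distance between disc_yellow and ring_yellow below 0.014 m and y of lamp_head in the frame of field below -0.12 m), for 0.2 s.
3. the lamp head is back, centred over the field (horizontal distance between lamp_head and field below 0.03 m), for 0.2 s.
4. the red button is pressed fully down (value of joint switch above 0.0042 m), for 0.05 s.
At the end, for the whole second after the job is handed in: every disc present stands at rest on the granite within 14 mm of the centre of the ring of its colour, and the lamp head is at rest within 30 mm (horizontally) of the field's cross (horizontal distance between disc_white and ring_white below 0.014 m and horizontal distance between disc_red and ring_red below 0.014 m and horizontal distance between disc_blue and ring_blue below 0.014 m and horizontal distance between disc_yellow and ring_yellow below 0.014 m and z of each of disc_white, disc_red, disc_blue, disc_yellow in the frame of plate above 0.045 m and linear speed of each of disc_white, disc_red, disc_blue, disc_yellow below 0.02 m/s and horizontal distance between lamp_head and field below 0.03 m and velocity of joint lamp_arm between -0.05 and 0.05 rad/s); the robot touches nothing.
It fails at once if a disc is lifted more than 15 mm off the granite (z of any of disc_white, disc_red, disc_blue, disc_yellow in the frame of plate above 0.065 m).
It fails at once if a bystander is moved more than 40 mm (distance of any of vee_block, oiler, mouse, screwdriver, jar, case from where it was at the start of the episode above 0.04 m).
Of disc_red, disc_blue, disc_yellow only 2 to 3 are there at a start; the rules pass over those that are not, and their reading is None.
At some moment in a run one of disc_white, disc_red, disc_blue, disc_yellow may be knocked a few centimetres aside while the robot is not near it.
Once in a run the grip may slacken for a moment while it holds something.
It also fails if it takes over 210 s, if anything falls off the work surface, if the arm or the gripper's body presses on something with over 40 N, if the wrist force passes 120 N, or if a joint passes its speed limit or range.

### The arm

A 7-joint arm with a two-finger parallel gripper is mounted at the origin on the work surface. World frame = base frame: x ahead of the robot, y to its left, z up, the work surface at z = 0. Lengths are in m, angles in rad, forces in N, time in s.
With the tool pointing down it reaches from about 0.425 to 0.925 m from the base axis. Payload 6.8 kg.
Tool frame: the origin (TCP) lies midway between the tips of the shut fingers; the grasp point (between the pads) lies 19 mm behind it (r.grip_depth is the distance from the TCP to the grasp point, in m); z points along the fingers, y is the line along which they close (so a half turn about z gives the same grasp; the last joint's range is limited). The gripper opens to 85 mm and grips with 20 to 120 N. Pads are 22 mm wide; open, the fingers measure 114 mm over their backs; the gripper's body (76 mm by 85 mm) begins 54 mm behind the grasp point. The pads swing forward as they close: fully open they stand 13 mm farther back than shut.
Start: joints at [1.191, 0.477, 0.022, 1.555, -0.011, 1.109, -0.083], TCP at [0.181, -0.65, 0.231] pointing down, gripper open.
Joint ranges: [-2.96, 2.96], [-0.34, 2.1], [-1.41, 1.46], [0.24, 2.44], [-1.37, 4.51], [0.17, 1.92], [-2.96, 2.96]. Speed limits (rad/s): [2.39, 2.39, 3.14, 3.14, 3.14, 3.14, 3.14].

### API

Orientations are given as a rotation vector (axis times angle).
In Python, from bench import telemetry, grab_frame, calibration, order, silhouettes, r gives the robot as it stands.
- The arm moves only by the tool apply_moves, never from a script. Its argument "moves" is a list of rows, each a list of 7 numbers: the turn, a rotation vector about the tool's x, y, z scaled (see below), then the shift along the tool's x, y, z scaled (see below), then the opening, from -1 (shut) to 1 (fully open). A call has exactly 8 rows; each row shifts and turns the commanded pose from where the row before left it, along the tool's axes as they then stand; what a row does not reach is not made up. The controller multiplies each number of a shift by 1000 mm and each number of a turn by 6 degrees. A row lasts 1/12 s, in which the tool goes at most 41.7 mm and 7.16 degrees, less where a joint would pass 70% of its speed; a pose out of reach is approached as far as the arm can. A call with a number of a shift or a turn outside -1 to 1 is refused whole. A call with a gripper value outside its range is refused whole. The fingers move at their own pace and stop on an object; "grip_force" is the grip in N (left out, the last holds). Time passes only in rows, so rows that do not move let the fingers close, or fill a call up. It gives the time, the measured TCP pose, the force, the opening and the grip force at its end, in the units of the state.
- telemetry.get_obs(): the state, without advancing time (a new reading comes with each control period).
- grab_frame(name): name is "side" or "top" or "wrist"; returns the picture (400x640x3 uint8, blue, green, red); there is no depth.
- calibration(name): a dict with "fx", "fy", "cx", "cy" (pixels), "world_from_camera" (4x4, takes a point from camera to world coordinates); the wrist camera has in their place "mount" (4x4, takes a point from camera to tool coordinates, whose origin is the TCP and whose axes are the flange's). Camera axes: x right, y down, z forward; pixel columns grow to the right and rows downward; lengths in m; the calibration is good to about 2 mm. The wrist camera is an equidistant fisheye: a pixel r from the principal point sees the ray r / f radians off the axis. A picture is of the moment at which its call begins: read the wrist's pose just before it. calibration takes no time and is no camera call.
- order.hand_in(): hands the job in; it is judged then, once.
Trained networks look in the newest picture that a camera, given by its name, has taken for a name from the list of things; names that differ only in an ending like _2 or _b are one class to them, and where a whole thing is asked for, a point or a joint stands for the part that bears it (a point fixed in the world has none). Each returns a list of dicts, best first, with "p" (0 to 1); they miss things now and then, are a little off and sometimes report something else, mostly with a low value. They report only what shows in the picture. A call takes as long as a camera call. They do not tell look-alikes from the thing itself.
- silhouettes(thing, camera): "mask" (400x640 bool, what is visible of it) and "extent" ([centre column, centre row, width, height] in pixels, round what is visible of it).
The state is a dict: "clock": time; "joints": joint angles; "qvel": joint speeds; "tau": joint torques, N m; "tcp_pos": TCP position; "orientation": TCP orientation; "contact_force": force on the tool from outside, world axes, zero at the start; "moment": the same for the moment, N m; "grip_width": finger opening in m; "gripper_force": force on a finger pad.
Only numpy, scipy, OpenCV 4.12 (cv2) and the standard library are available. Lean on these libraries where they do the work, as an engineer would, in place of code of your own. Each camera call takes 0.05 s, during which the arm holds its last target. There are 200 camera calls.

## Working session

There is one attempt and no reset: what is moved stays moved. The work goes in short steps, Python scripts to look and compute and a tool call to move; the robot and the scene stay as the last step left them, time stands still between calls to the robot, and variables do not carry over. Pictures are saved under pics/ and viewed, at most 16 in all, crops included, and the job is handed in when it is done.

Besides the shell and the picture viewer there is one more tool, called after "Call:" as a command line: name --pt "numbers of a row" for each row, then --argument value for the rest. apply_moves: Moves the arm, as the interface text tells. Its arguments: {"type":"object","properties":{"moves":{"type":"array"},"grip_force":{"type":"number"}},"required":["moves"]}

```bash
ls; mkdir -p pics; python3 - <<'E'
from bench import telemetry, grab_frame, calibration, order, silhouettes, r
import cv2,numpy as np
for n in("top","side"):
    cv2.imwrite(f"pics/{n}0.png",grab_frame(n)); c=calibration(n); print(n,c["fx"],c["fy"],c["cx"],c["cy"],np.round(c["world_from_camera"],4).tolist())
c=calibration("wrist");print(c)
print(telemetry.get_obs())
E
```

```text
pics
top 369.59995151189446 369.59995151189446 314.5326746673517 203.6924996451155 [[0.0101, -0.9851, 0.1717, 0.294], [-0.9999, -0.0086, 0.0092, 0.0569], [-0.0075, -0.1718, -0.9851, 1.2899], [0.0, 0.0, 0.0, 1.0]]
side 444.9534705489535 444.9534705489535 316.8214178264446 204.63054871253595 [[0.9613, -0.1777, 0.2106, 0.2464], [-0.2755, -0.5935, 0.7562, -0.7736], [-0.0094, -0.785, -0.6195, 0.8817], [0.0, 0.0, 0.0, 1.0]]
{'fx': 309.70691628693146, 'fy': 309.70691628693146, 'cx': 319.449802224254, 'cy': 199.82561605558942, 'mount': array([[ 2.13829519e-05, -9.54788093e-01, -2.97287230e-01,
         7.46162474e-02],
       [ 9.99999987e-01, -2.65768368e-05,  1.57282904e-04,
        -7.53938544e-04],
       [-1.58072798e-04, -2.97287230e-01,  9.54788080e-01,
        -1.42911645e-01],
       [ 0.00000000e+00,  0.00000000e+00,  0.00000000e+00,
         1.00000000e+00]])}
{'clock': 0.1, 'joints': array([ 1.19090296,  0.47771186,  0.02234752,  1.55634281, -0.01150076,
        1.10932104, -0.08312182]), 'qvel': array([ 5.84062972e-04, -3.15155293e-03,  5.45575420e-05, -4.68271764e-03,
       -9.56785209e-04, -5.90413416e-04, -4.84963814e-05]), 'tau': array([ 4.71894295e-03, -5.97764003e+01,  1.61399793e+00, -2.81953561e+01,
        1.28327811e-02,  5.07337827e-03, -1.45438797e-06]), 'tcp_pos': array([ 0.18105256, -0.64970847,  0.23043091]), 'orientation': array([-3.11102556e+00, -4.25389970e-01,  5.40472057e-04]), 'contact_force': array([ 0.08673712,  0.28996162, -0.22770781]), 'moment': array([-0.01625383,  0.03354147,  0.02935265]), 'gripper_force': 0.0, 'grip_width': 0.08554389580428029}
```

View pics/top0.png

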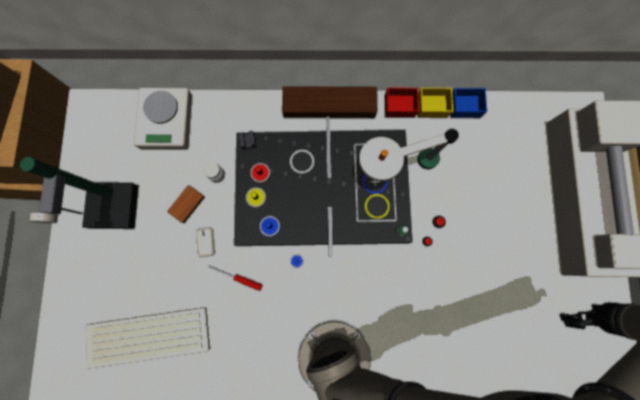

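View pics/side0.png

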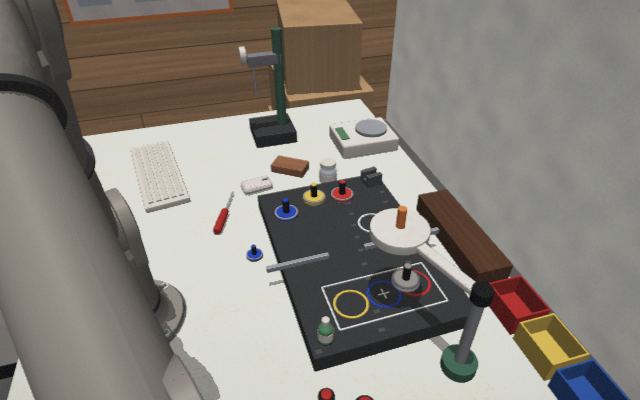

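Top: lamp head (382,158), hinge post (451,135), discs red (260,172), yellow (256,197), blue on the plate (269,226). A small blue look-alike is on the table at (297,261). Buttons: large red (440,222), small (427,241). The white disc is hidden under the lamp and shows at side (406,280).

```bash
cat > h.py <<'E'
from bench import telemetry, grab_frame, calibration, order, silhouettes, r
import cv2,numpy as np
from scipy.spatial.transform import Rotation as R
def cam(name,obs=None):
    c=calibration(name)
    if name!="wrist": return c,np.array(c["world_from_camera"])
    o=obs or telemetry.get_obs(); T=np.eye(4); T[:3,:3]=R.from_rotvec(o["orientation"]).as_matrix(); T[:3,3]=o["tcp_pos"]
    return c,T@c["mount"]
def rays(name,px,obs=None):
    c,T=cam(name,obs); px=np.atleast_2d(np.asarray(px,float))
    u=(px[:,0]-c["cx"])/c["fx"]; v=(px[:,1]-c["cy"])/c["fy"]
    if name=="wrist":
        t=np.hypot(u,v); s=np.where(t>1e-9,np.sin(t)/np.maximum(t,1e-9),1); d=np.c_[u*s,v*s,np.cos(t)]
    else: d=np.c_[u,v,np.ones(len(u))]
    return T[:3,3],d@T[:3,:3].T
def onz(name,px,z,obs=None):
    o,d=rays(name,px,obs); return o+d*((z-o[2])/d[:,2])[:,None]
def tri(*rs):
    A=np.zeros((3,3));b=np.zeros(3)
    for o,d in rs:
        d=np.ravel(d)/np.linalg.norm(d);P=np.eye(3)-np.outer(d,d);A+=P;b+=P@o
    X=np.linalg.solve(A,b)
    return X,max(np.linalg.norm(np.cross(np.ravel(d)/np.linalg.norm(d),X-o)) for o,d in rs)
def tip(X,yaw=None): pass
E
python3 - <<'E'
from h import *
grab_frame("top");grab_frame("side")
for n in ["disc_white","disc_red","disc_blue","disc_yellow","ring_white","ring_red","ring_blue","ring_yellow","field","fence","lamp_grip","lamp_head","lamp_hinge","switch","oiler","vee_block"]:
    for c in("top","side"):
        for s in silhouettes(n,c)[:3]:
            if s["p"]>.3: 
                z=.05; e=s["extent"]; print(n,c,round(s["p"],2),np.round(e,1),int(s["mask"].sum()),"z.05:",np.round(onz(c,[e[:2]],z)[0],3))
E
```

```text
disc_white side 0.56 [406.9 278.2  31.1  29.8] 603 z.05: [ 0.663 -0.107  0.05 ]
disc_red top 0.72 [259.1 172.4  19.1  18.9] 296 z.05: [0.618 0.261 0.05 ]
disc_red side 0.85 [340.3 190.8  21.   23.3] 314 z.05: [0.619 0.288 0.05 ]
disc_blue top 0.71 [268.6 227.9  21.   22.9] 328 z.05: [0.426 0.222 0.05 ]
disc_blue top 0.51 [299.3 261.6  15.8  13.7] 150 z.05: [0.315 0.117 0.05 ]
disc_blue side 0.78 [253.  251.6  13.6  16.1] 207 z.05: [0.31  0.096 0.05 ]
disc_blue side 0.64 [285.4 209.2  25.9  24.6] 394 z.05: [0.433 0.247 0.05 ]
disc_yellow top 0.66 [254.8 197.1  17.6  23.2] 315 z.05: [0.531 0.273 0.05 ]
disc_yellow side 0.54 [313.8 194.7  24.3  25.6] 355 z.05: [0.534 0.292 0.05 ]
ring_white top 0.73 [302.5 160.   23.4  24.8] 439 z.05: [0.664 0.112 0.05 ]
ring_white side 0.74 [368.2 222.4  19.1  20. ] 196 z.05: [0.648 0.12  0.05 ]
ring_red side 0.62 [419.3 284.9  24.4  26.5] 263 z.05: [ 0.682 -0.135  0.05 ]
ring_red side 0.32 [221.9 219.7  17.9  26.7] 197 z.05: [0.246 0.253 0.05 ]
ring_blue top 0.71 [374.5 186.8  23.4  15. ] 262 z.05: [ 0.571 -0.137  0.05 ]
ring_blue top 0.34 [375.6 187.
[... 1253 characters left out ...]
.05: [ 0.754 -0.063  0.05 ]
switch top 0.7 [408.1 155.3  97.7  52.3] 2103 z.05: [ 0.684 -0.255  0.05 ]
switch top 0.61 [206.6 241.8  15.9  30.7] 482 z.05: [0.377 0.429 0.05 ]
switch top 0.55 [256.7 198.8  18.8  23.2] 325 z.05: [0.525 0.266 0.05 ]
switch side 0.59 [326.5 394.5   9.7  11. ] 102 z.05: [ 0.382 -0.341  0.05 ]
oiler top 0.63 [401.8 228.4  13.8  11.7] 98 z.05: [ 0.428 -0.226  0.05 ]
oiler side 0.84 [324.8 330.   11.7  28.6] 379 z.05: [ 0.422 -0.196  0.05 ]
oiler side 0.56 [431.8 255.8 128.5 105.1] 3818 z.05: [ 0.759 -0.053  0.05 ]
vee_block top 0.72 [410.9 154.6 101.4  51.8] 2100 z.05: [ 0.686 -0.265  0.05 ]
vee_block top 0.69 [248.1 138.6  18.1  16.4] 269 z.05: [0.741 0.305 0.05 ]
```

```bash
python3 - <<'E'
from h import *
im={n:grab_frame(n) for n in("top","side")}
def blob(n,f,box):
    x0,y0,x1,y1=box; h=cv2.cvtColor(im[n],cv2.COLOR_BGR2HSV)[y0:y1,x0:x1]; m=f(h); ys,xs=np.nonzero(m); return np.array([xs.mean()+x0,ys.mean()+y0]),len(xs),(xs.min()+x0,xs.max()+x0,ys.min()+y0,ys.max()+y0)
org=lambda h:(h[...,0]>5)&(h[...,0]<20)&(h[...,1]>150)&(h[...,2]>80)
a=blob("top",org,(365,140,400,175));b=blob("side",org,(380,195,420,240));print(a,b)
print("knob",tri(rays("top",[a[0]]),rays("side",[b[0]])))
blk=lambda h:h[...,2]<50
a=blob("top",blk,(440,125,465,145));b=blob("side",blk,(465,280,500,300));print(a,b)
print("hinge",tri(rays("top",[a[0]]),rays("side",[b[0]])))
red=lambda h:((h[...,0]<8)|(h[...,0]>172))&(h[...,1]>150)&(h[...,2]>80)
for box in((430,213,450,230),(420,234,436,248)):
    a=blob("top",red,box);print("button",a,onz("top",[a[0]],.05),onz("top",[a[0]],0.03))
for nm,f,bt,bs in(("red",red,(248,160,272,186),(325,175,360,205)),("yel",lambda h:(abs(h[...,0].astype(int)-28)<7)&(h[...,1]>120)&(h[...,2]>80),(243,185,270,212),(300,178,328,205)),("blu",lambda h:(abs(h[...,0].astype(int)-115)<12)&(h[...,1]>150)&(h[...,2]>60),(255,212,284,240),(270,195,302,222))):
    a=blob("top",f,bt);b=blob("side",f,bs); print(nm,a,b,tri(rays("top",[[(a[2][0]+a[2][1])/2,(a[2][2]+a[2][3])/2]]),rays("side",[[(b[2][0]+b[2][1])/2,(b[2][2]+b[2][3])/2]])), onz("top",[a[0]],.06))
o=telemetry.get_obs();print(R.from_rotvec(o["orientation"]).as_matrix().round(3))
E
```

```text
(array([383.73333333, 152.96666667]), 30, (np.int64(381), np.int64(386), np.int64(150), np.int64(156))) (array([401.13414634, 216.87804878]), 164, (np.int64(397), np.int64(406), np.int64(206), np.int64(228)))
knob (array([ 0.6144914 , -0.12786806,  0.27857078]), np.float64(0.003706481348248813))
(array([451.1512605 , 135.68907563]), 119, (np.int64(444), np.int64(457), np.int64(130), np.int64(144))) (array([482.        , 290.41895262]), 401, (np.int64(470), np.int64(495), np.int64(280), np.int64(299)))
hinge (array([ 0.68173094, -0.33332755,  0.24985561]), np.float64(0.00017201713472357263))
button (array([439.734375, 221.125   ]), 64, (np.int64(436), np.int64(444), np.int64(217), np.int64(225))) [[ 0.45418247 -0.35397559  0.05      ]] [[ 0.4567663  -0.36060302  0.03      ]]
button (array([427.61111111, 240.86111111]), 36, (np.int64(425), np.int64(430), np.int64(238), np.int64(244))) [[ 0.38743307 -0.31041698  0.05      ]] [[ 0.38894023 -0.3163418   0.03      ]]
red (array([259.56830601, 172.        ]), 183, (np.int64(252), np.int64(267), np.int64(165), np.int64(179))) (array([341.596
[... 244 characters left out ...]
86]), 210, (np.int64(247), np.int64(263), np.int64(189), np.int64(205))) (array([313.57324841, 195.35031847]), 157, (np.int64(304), np.int64(324), np.int64(183), np.int64(204))) (array([0.52764021, 0.26822062, 0.073105  ]), np.float64(0.0005101061068843982)) [[0.53082768 0.26983717 0.06      ]]
blu (array([269.28712871, 225.4950495 ]), 202, (np.int64(262), np.int64(277), np.int64(218), np.int64(233))) (array([285.8       , 211.05142857]), 175, (np.int64(277), np.int64(295), np.int64(198), np.int64(221))) (array([0.43043916, 0.21659822, 0.07361393]), np.float64(0.0009789985393679182)) [[0.43296732 0.21901045 0.06      ]]
[[ 0.963  0.268 -0.   ]
 [ 0.268 -0.963 -0.   ]
 [-0.    -0.    -1.   ]]
```

Call:
apply_moves --pt "0 0 0.864 0 0 -0.04 1" --pt "0 0 0.864 0 0 -0.04 1" --pt "0 0 0.864 0 0 -0.04 1" --pt "0 0 0 0.025 -0.03 0 1" --pt "0 0 0 0.025 -0.03 0 1" --pt "0 0 0 0.025 -0.03 0 1" --pt "0 0 0 0.025 -0.03 0 1" --pt "0 0 0 0.025 -0.03 0 1"

```text
clock: 2.57
tcp_pos: [0.307, -0.4986, 0.3516]
orientation: [3.141, 0.0, 0.0]
contact_force: [0.4, 1.0, 0.2]
grip_width: 0.0852
gripper_force: 0.0
```

Call:
apply_moves --pt "0 0 0 0.025 -0.03 0 1" --pt "0 0 0 0.025 -0.03 0 1" --pt "0 0 0 0.025 -0.03 0 1" --pt "0 0 0 0.025 -0.03 0 1" --pt "0 0 0 0.025 -0.03 0 1" --pt "0 0 0 0.025 -0.03 0 1" --pt "0 0 0 0.025 -0.03 0 1" --pt "0 0 0 0 0 0 1"

```text
clock: 3.23
tcp_pos: [0.4867, -0.2815, 0.3515]
orientation: [-3.138, -0.02, -0.005]
contact_force: [0.5, 1.3, 0.9]
grip_width: 0.0855
gripper_force: 0.0
```

```bash
python3 - <<'E'
from h import *
o=telemetry.get_obs();print(o["tcp_pos"],o["orientation"]); f=grab_frame("wrist"); cv2.imwrite("pics/w1.png",f)
h=cv2.cvtColor(f,cv2.COLOR_BGR2HSV)
m=((h[...,0]>5)&(h[...,0]<18)&(h[...,1]>150)&(h[...,2]>80)).astype(np.uint8)
n,l,s,c=cv2.connectedComponentsWithStats(m)
for i in range(1,n):
    if s[i,4]>60: print(s[i],c[i],onz("wrist",[c[i]],.28,o))
E
```

```text
[ 0.48666234 -0.2814575   0.35150757] [-3.13777461 -0.02021373 -0.00486241]
[101  42  19  25 368] [110.10054348  54.07065217] [[ 0.61438744 -0.11147874  0.28      ]]
[  0 141   6  40 120] [  1.44166667 156.48333333] [[0.54001508 0.07318166 0.28      ]]
```

View pics/w1.png

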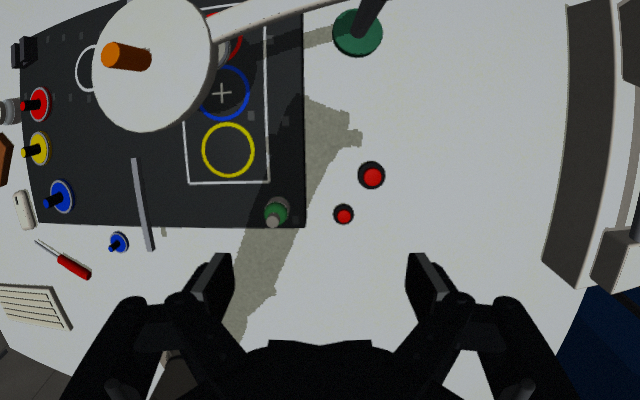

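Wrist view: knob spans (101-152, 42-72), cross (221,93), yellow ring (228,150). The large button is at (371,175), the small one at (343,214).

```bash
python3 - <<'E'
from h import *
o=dict(tcp_pos=np.array([ 0.48666234,-0.2814575,0.35150757]),orientation=np.array([-3.13777461,-0.02021373,-0.00486241]))
print("cross,yel",onz("wrist",[[221,93],[228,150]],.05,o))
for px,t in(((371.5,175.5),(439.7,221.1)),((343.5,215),(427.6,240.9))): print("button",tri(rays("wrist",[px],o),rays("top",[t])))
print("knob",tri(rays("wrist",[[127,57]],o),rays("top",[[383.7,153]]),rays("side",[[401.1,216.9]])),tri(rays("wrist",[[127,57]],o),rays("side",[[401.1,216.9]])))
E
```

```text
cross,yel [[ 0.58466882 -0.1352416   0.05      ]
 [ 0.49935905 -0.14389303  0.05      ]]
button (array([ 0.45733823, -0.36164029,  0.02637915]), np.float64(5.083400143632906e-05))
button (array([ 0.38934037, -0.31993104,  0.019655  ]), np.float64(0.000602468102704638))
knob (array([ 0.61239862, -0.12820445,  0.27905019]), np.float64(0.005378187501620262)) (array([ 0.60891043, -0.13013016,  0.28048972]), np.float64(0.00037499530899237))
```

Call:
apply_moves --pt "0 0 0 0.025 -0.0305 0 1" --pt "0 0 0 0.025 -0.0305 0 1" --pt "0 0 0 0.025 -0.0305 0 1" --pt "0 0 0 0.025 -0.0305 0 1" --pt "0 0 0 0.024 -0.0305 0 1" --pt "0 0 0 0 0 0.02 1" --pt "0 0 0 0 0 0 1" --pt "0 0 0 0 0 0 1"

```text
clock: 3.95
tcp_pos: [0.604, -0.139, 0.3303]
orientation: [3.141, -0.001, -0.005]
contact_force: [0.2, -0.4, 0.9]
grip_width: 0.0853
gripper_force: 0.0
```

```bash
python3 - <<'E'
from h import *
o=telemetry.get_obs();print(o["tcp_pos"],o["orientation"]); f=grab_frame("wrist"); cv2.imwrite("pics/w2.png",f)
h=cv2.cvtColor(f,cv2.COLOR_BGR2HSV)
m=((h[...,0]>5)&(h[...,0]<18)&(h[...,1]>150)&(h[...,2]>30)).astype(np.uint8)
n,l,s,c=cv2.connectedComponentsWithStats(m)
for i in range(1,n):
    if s[i,4]>100: print(s[i],c[i],onz("wrist",[c[i]],.29,o))
E
```

```text
[ 0.60403531 -0.13901433  0.33032238] [ 3.14087166e+00 -1.39130980e-03 -4.58839662e-03]
[ 109    0  126   25 1355] [148.63468635   7.32472325] [[ 0.75244522 -0.02797148  0.29      ]]
[  17  183   29   57 1160] [ 30.38362069 210.61206897] [[0.61136351 0.12435396 0.29      ]]
[ 284  188   32   50 1280] [300.58671875 213.0890625 ] [[ 0.61261787 -0.12684384  0.29      ]]
[  0 314  10  28 138] [  2.80434783 328.81884058] [[0.42540767 0.3215238  0.29      ]]
```

View pics/w2.png

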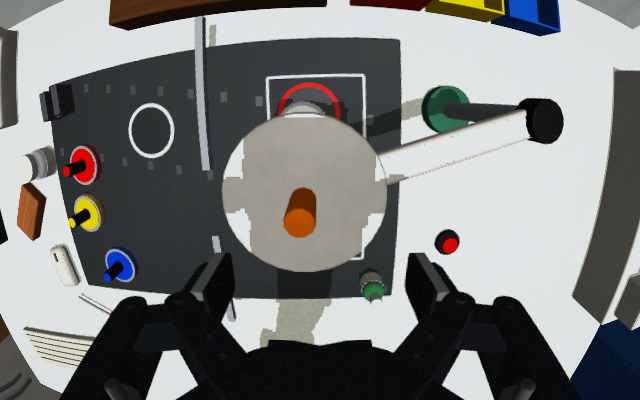

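The wrist view shows the knob, top at (300,230), between the open fingers. I'll grip it next; first the arc waypoints.

```bash
python3 - <<'E'
import numpy as np
t=np.radians(np.linspace(108.8,184,17));p=np.c_[.682+.2176*np.cos(t),-.333+.2176*np.sin(t)]
d=np.diff(p,axis=0)*[1,-1];print(d.round(4).tolist(),p[-1])
E
```

```text
[[-0.0166, 0.0064], [-0.0161, 0.0078], [-0.0154, 0.0091], [-0.0146, 0.0103], [-0.0137, 0.0115], [-0.0127, 0.0125], [-0.0116, 0.0135], [-0.0105, 0.0144], [-0.0093, 0.0153], [-0.008, 0.016], [-0.0066, 0.0166], [-0.0053, 0.0171], [-0.0038, 0.0174], [-0.0024, 0.0177], [-0.0009, 0.0178], [0.0005, 0.0178]] [ 0.46493006 -0.34817901]
```

Call:
apply_moves --pt "0 0 0 0.008 -0.012 0 1" --pt "0 0 0 0 0 0.022 1" --pt "0 0 0 0 0 0.022 1" --pt "0 0 0 0 0 0.021 1" --pt "0 0 0 0 0 0 -1" --pt "0 0 0 0 0 0 -1" --pt "0 0 0 0 0 0 -1" --pt "0 0 0 0 0 0 -1" --grip_force 30

```text
clock: 4.67
tcp_pos: [0.6142, -0.1259, 0.2685]
orientation: [3.141, -0.0, 0.005]
contact_force: [0.6, 0.4, 0.8]
grip_width: 0.039
gripper_force: 0.0
```

Call:
apply_moves --pt "0 0 0 0 0 0 -1" --pt "0 0 0 0 0 0 -1" --pt "0 0 0 0 0 0 -1" --pt "0 0 0 0 0 0 -1" --pt "0 0 0 0 0 0 -1" --pt "0 0 0 0 0 0 -1" --pt "0 0 0 -0.008 0.003 0 -1" --pt "0 0 0 -0.009 0.003 0 -1"

```text
clock: 5.33
tcp_pos: [0.5982, -0.1324, 0.2681]
orientation: [3.14, 0.002, 0.009]
contact_force: [3.8, -5.6, 5.1]
grip_width: 0.0193
gripper_force: 30.8
```

Call:
apply_moves --pt "0 0 0 -0.016 0.008 0 -1" --pt "0 0 0 -0.0155 0.009 0 -1" --pt "0 0 0 -0.0145 0.0105 0 -1" --pt "0 0 0 -0.0135 0.0115 0 -1" --pt "0 0 0 -0.0125 0.0125 0 -1" --pt "0 0 0 -0.0115 0.0135 0 -1" --pt "0 0 0 -0.0105 0.0145 0 -1" --pt "0 0 0 -0.0095 0.0155 0 -1"

```text
clock: 6.0
tcp_pos: [0.4902, -0.2223, 0.2676]
orientation: [-3.136, -0.007, 0.008]
contact_force: [-13.9, 11.5, 16.7]
grip_width: 0.0192
gripper_force: 32.7
```

Call:
apply_moves --pt "0 0 0 -0.008 0.016 0 -1" --pt "0 0 0 -0.0065 0.0165 0 -1" --pt "0 0 0 -0.005 0.017 0 -1" --pt "0 0 0 -0.004 0.0175 0 -1" --pt "0 0 0 -0.0025 0.0175 0 -1" --pt "0 0 0 -0.001 0.018 0 -1" --pt "0 0 0 0.0 0.012 0 -1" --pt "0 0 0 0 0 0 -1"

```text
clock: 6.67
tcp_pos: [0.4636, -0.3442, 0.2669]
orientation: [3.14, -0.005, -0.003]
contact_force: [-7.2, -0.4, 7.6]
grip_width: 0.019
gripper_force: 32.2
```

Call:
apply_moves --pt "0 0 0 0 0 0 1" --pt "0 0 0 0 0 0 1" --pt "0 0 0 0 0 0 1" --pt "0 0 0 0 0 0 1" --pt "0 0 0 0 0 -0.03 1" --pt "0 0 0 0 0 -0.04 1" --pt "0 0 0 0 -0.03 -0.02 1" --pt "0 0 0 0.005 -0.04 0 1"

```text
clock: 7.33
tcp_pos: [0.4716, -0.2745, 0.3615]
orientation: [3.137, -0.01, 0.012]
contact_force: [1.7, 0.2, 0.1]
grip_width: 0.0852
gripper_force: 0.0
```

Call:
apply_moves --pt "0 0 0 0.005 -0.04 0 1" --pt "0 0 0 0.005 -0.04 0 1" --pt "0 0 0 0.005 -0.04 0 1" --pt "0 0 0 0.005 -0.04 0 1" --pt "0 0 0 0.005 -0.04 0 1" --pt "0 0 0 0.005 -0.03 0 0" --pt "0 0 0 0 0 0 0" --pt "0 0 0 0 0 0 0"

```text
clock: 8.0
tcp_pos: [0.5006, -0.0386, 0.3564]
orientation: [-3.141, -0.009, -0.0]
contact_force: [0.6, -0.2, -0.0]
grip_width: 0.0518
gripper_force: 0.0
```

```bash
python3 - <<'E'
from h import *
import pickle
o=telemetry.get_obs();print(o["tcp_pos"],o["orientation"]); f=grab_frame("wrist"); cv2.imwrite("pics/w3.png",f); pickle.dump(o,open("w3.pkl","wb"))
cv2.imwrite("pics/top3.png",grab_frame("top"));cv2.imwrite("pics/side3.png",grab_frame("side"))
E
```

```text
[ 0.50057163 -0.03857686  0.35639828] [-3.14136064e+00 -8.89441963e-03 -3.77913278e-04]
```

View pics/w3.png

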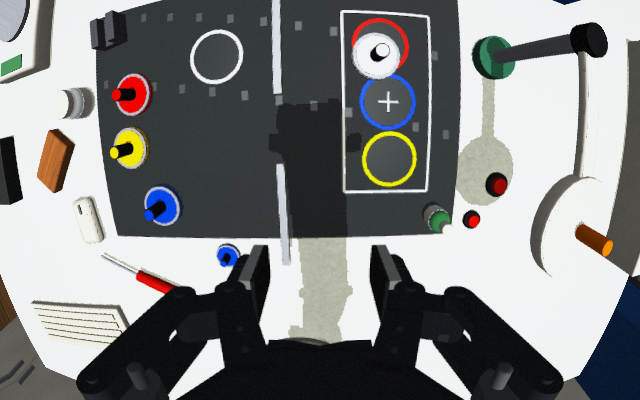

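The view shows the lamp swung clear (head at 580,230). White disc at (377,52), rings red/blue/yellow at (380,45)/(388,101)/(389,158), white ring (217,57). Discs at (130,95), (129,148), (161,206), and the fence gap spans rows 95-163 at col 280.

```bash
cat >> h.py <<'E'
from scipy.optimize import least_squares
def circ(P,rad=None):
    x0=[*P.mean(0)]+([] if rad else [.035])
    f=lambda q:np.hypot(P[:,0]-q[0],P[:,1]-q[1])-(rad or q[2])
    s=least_squares(f,x0,loss="soft_l1",f_scale=.001); return s.x,np.median(abs(f(s.x)))
def cmask(f,c):
    h=cv2.cvtColor(f,cv2.COLOR_BGR2HSV).astype(int);H,S,V=h[...,0],h[...,1],h[...,2]
    return {"red":((H<8)|(H>172))&(S>140)&(V>60),"yellow":(abs(H-28)<7)&(S>120)&(V>80),"blue":(abs(H-115)<12)&(S>140)&(V>60),"white":(S<45)&(V>150)}[c]
def pts(f,c,box,z,o,name="wrist"):
    x0,y0,x1,y1=box;ys,xs=np.nonzero(cmask(f,c)[y0:y1,x0:x1]);return onz(name,np.c_[xs+x0,ys+y0],z,o)[:,:2]
def discfit(P):  # hull of coloured top
    hl=P[cv2.convexHull((P*1e5).astype(np.int32),returnPoints=False).ravel()];return circ(hl)
E
python3 - <<'E'
from h import *
import pickle
o=pickle.load(open("w3.pkl","rb"));f=cv2.imread("pics/w3.png")
for n,b in(("yellow",(355,128,425,190)),("blue",(355,73,420,128)),("red",(345,12,415,78)),("white",(185,25,250,88))):
    print("ring",n,circ(pts(f,n,b,.05,o)))
for n,b in(("red",(110,70,155,120)),("yellow",(108,125,150,172)),("blue",(140,180,190,232)),("white",(353,32,400,82))):
    print("disc",n,discfit(pts(f,n,b,.064,o)))
print("knob tops",onz("wrist",[[116,94],[114,153],[149,214],[382,50]],.106,o).round(4))
print("cross",onz("wrist",[[388,101]],.05,o)); print("fence ends",onz("wrist",[[277,95],[281,164],[276,0],[287,262]],.064,o).round(4))
print("field corners",onz("wrist",[[342,11],[430,16],[428,191],[344,190]],.05,o).round(4))
print("vee,oiler",onz("wrist",[[105,45],[125,45]],.06,o).round(3),onz("wrist",[[437,218]],.08,o).round(3))
E
```

```text
ring yellow (array([ 0.49981425, -0.14260795,  0.03919921]), np.float64(0.001939584443989329))
ring blue (array([ 0.58589036, -0.13663357,  0.0391132 ]), np.float64(0.0017182278949324885))
ring red (array([ 0.66856773, -0.12443212,  0.0396295 ]), np.float64(0.0016505101368205558))
ring white (array([0.655875  , 0.11583098, 0.03915453]), np.float64(0.0016406234772691694))
disc red (array([0.61123226, 0.25319003, 0.03431983]), np.float64(0.0005373280932742322))
disc yellow (array([0.52593626, 0.26543713, 0.03458927]), np.float64(0.0005796232160923259))
disc blue (array([0.42858607, 0.21909258, 0.03750613]), np.float64(0.0011488835844718631))
disc white (array([ 0.6506827 , -0.11618377,  0.03358593]), np.float64(0.0002935184674959894))
knob tops [[ 0.6118  0.2577  0.106 ]
 [ 0.5244  0.2697  0.106 ]
 [ 0.4288  0.2184  0.106 ]
 [ 0.6505 -0.1161  0.106 ]]
cross [[ 0.58577734 -0.13707671  0.05      ]]
fence ends [[0.5916 0.0212 0.064 ]
 [0.4931 0.0169 0.064 ]
 [0.7324 0.024  0.064 ]
 [0.3352 0.0127 0.064 ]]
field corners [[ 0.7187 -0.0693  0.05  ]
 [ 0.7231 -0.2017  0.05  ]
 [ 0.4507 -0.209   0.05  ]
 [ 0.451  -0.0755  0.05  ]]
vee,oiler [[0.704 0.317 0.06 ]
 [0.695 0.273 0.06 ]] [[ 0.417 -0.218  0.08 ]]
```

Call:
apply_moves --pt "0 0 0 0.0214 0.0111 0.032 0" --pt "0 0 0 0.0214 0.0111 0.032 0" --pt "0 0 0 0.0214 0.0111 0.032 0" --pt "0 0 0 0.0214 0.0111 0.032 0" --pt "0 0 0 0.0214 0.0111 0.032 0" --pt "0 0 0 0.0214 0.0111 0.032 0" --pt "0 0 0 0.0214 0.0111 0.032 0" --pt "0 0 0 0 0 0 0"

```text
clock: 8.82
tcp_pos: [0.6483, -0.1235, 0.1229]
orientation: [3.141, -0.008, -0.018]
contact_force: [-1.1, -1.3, -1.3]
grip_width: 0.0427
gripper_force: 0.0
```

```bash
python3 - <<'E'
from h import *
o=telemetry.get_obs();print(o["tcp_pos"],o["orientation"]); f=grab_frame("wrist"); cv2.imwrite("pics/w4.png",f)
for p in ([300,250],): print(onz("wrist",[p],.106,o))
E
```

```text
[ 0.64829803 -0.12351315  0.12289183] [ 3.14145894 -0.00774498 -0.01762519]
[[ 0.64262152 -0.11195219  0.106     ]]
```

View pics/w4.png

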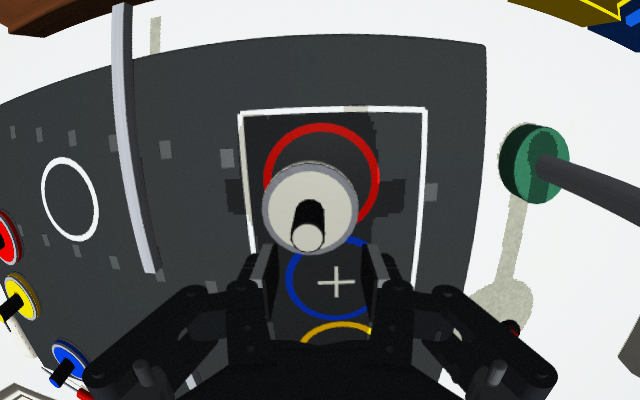

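White disc knob top at (307,238), just ahead of the half-open fingers, as measured; the red ring shows around it.

Call:
apply_moves --pt "0 0 0 0.0025 -0.007 0.017 0" --pt "0 0 0 0 0 0.018 0" --pt "0 0 0 0 0 0.017 0" --pt "0 0 0 0 0 0 -1" --pt "0 0 0 0 0 0 -1" --pt "0 0 0 0 0 0 -1" --pt "0 0 0 0 0 0 -1" --pt "0 0 0 0 0 0 -1" --grip_force 40

```text
clock: 9.53
tcp_pos: [0.6532, -0.1119, 0.0815]
orientation: [3.141, 0.0, 0.002]
contact_force: [0.6, 0.3, -3.5]
grip_width: 0.0185
gripper_force: 39.1
```

Call:
apply_moves --pt "0 0 0 0 0 0 -1" --pt "0 0 0 0 0 0 -1" --pt "0 0 0 0 0 0 -1" --pt "0 0 0 0 0 0 -1" --pt "0 0 0 0 0 0 -1" --pt "0 0 0 0 0 0 -1" --pt "0 0 0 0 0 0 -1" --pt "0 0 0 0 0 0 -1"

```text
clock: 10.2
tcp_pos: [0.6532, -0.1119, 0.0812]
orientation: [3.141, 0.0, 0.001]
contact_force: [-2.8, -0.9, 5.5]
grip_width: 0.0188
gripper_force: 40.0
```

```bash
python3 - <<'E'
from h import *
o=telemetry.get_obs();print(o["tcp_pos"],o["orientation"],o["grip_width"]); f=grab_frame("wrist"); cv2.imwrite("pics/w5.png",f)
E
```

```text
[ 0.65320923 -0.11187847  0.08122329] [3.14130723e+00 2.90108681e-04 1.35204249e-03] 0.018814215214983294
```

View pics/w5.png

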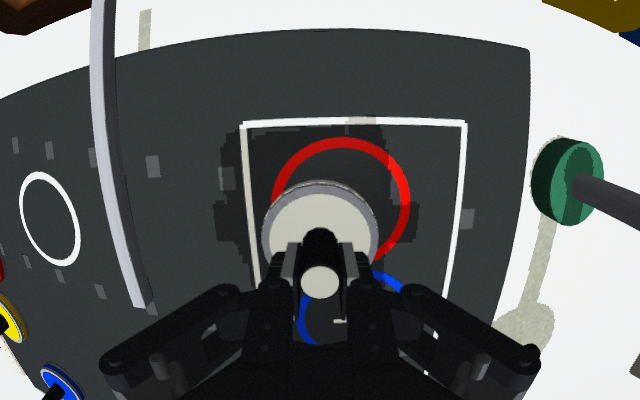

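Call:
apply_moves --pt "0 0 0 0 0 0 -0.3" --pt "0 0 0 0 0 0 -0.3" --pt "0 0 0 0 0 0 -0.3" --pt "0 0 0 0 0 0.0115 -0.3" --pt "0 0 0 0 0 0 -0.3" --pt "0 0 0 0 0 0 -1" --pt "0 0 0 0 0 0 -1" --pt "0 0 0 0 0 0 -1"

```text
clock: 10.92
tcp_pos: [0.6523, -0.1118, 0.0681]
orientation: [-3.141, -0.001, 0.002]
contact_force: [0.3, 0.2, -3.4]
grip_width: 0.0195
gripper_force: 39.1
```

Call:
apply_moves --pt "0 0 0 0 0 0 -1" --pt "0 0 0 0 0 0 -1" --pt "0 0 0 0 0 0 -1" --pt "0 0 0 0 0 0 -1" --pt "0 0 0 -0.005 -0.002 0 -1" --pt "0 0 0 -0.01 -0.004 0 -1" --pt "0 0 0 -0.015 -0.006 0 -1" --pt "0 0 0 -0.015 -0.006 0 -1"

```text
clock: 11.58
tcp_pos: [0.6071, -0.0936, 0.0688]
orientation: [-3.142, 0.0, -0.0]
contact_force: [0.0, -0.1, -3.9]
grip_width: 0.0188
gripper_force: 39.1
```

Call:
apply_moves --pt "0 0 0 -0.0165 -0.011 0 -1" --pt "0 0 0 -0.0165 -0.011 0 -1" --pt "0 0 0 -0.0165 -0.011 0 -1" --pt "0 0 0 -0.0155 -0.011 0 -1" --pt "0 0 0 0 -0.018 0 -1" --pt "0 0 0 0 -0.018 0 -1" --pt "0 0 0 0 -0.018 0 -1" --pt "0 0 0 0 -0.018 0 -1"

```text
clock: 12.25
tcp_pos: [0.5425, 0.0231, 0.0692]
orientation: [3.142, 0.0, 0.001]
contact_force: [1.1, -0.0, -3.6]
grip_width: 0.0191
gripper_force: 39.3
```

Call:
apply_moves --pt "0 0 0 0 -0.018 0 -1" --pt "0 0 0 0 -0.018 0 -1" --pt "0 0 0 0 -0.018 0 -1" --pt "0 0 0 0 -0.019 0 -1" --pt "0 0 0 0.015 -0.003 0 -1" --pt "0 0 0 0.019 -0.0035 0 -1" --pt "0 0 0 0.019 -0.0035 0 -1" --pt "0 0 0 0.019 -0.0035 0 -1"

```text
clock: 12.92
tcp_pos: [0.6152, 0.1091, 0.069]
orientation: [3.141, 0.001, 0.0]
contact_force: [0.0, 0.1, -3.7]
grip_width: 0.0193
gripper_force: 29.1
```

Call:
apply_moves --pt "0 0 0 0.019 -0.0035 0 -1" --pt "0 0 0 0.015 -0.0025 0 -1" --pt "0 0 0 0.007 -0.001 0 -1" --pt "0 0 0 0 0 0 -1" --pt "0 0 0 0 0 0 -1" --pt "0 0 0 0 0 0 -1" --pt "0 0 0 0 0 0 -1" --pt "0 0 0 0 0 0 -1"

```text
clock: 13.58
tcp_pos: [0.6549, 0.1155, 0.0688]
orientation: [3.141, 0.001, -0.001]
contact_force: [0.6, -0.1, -3.7]
grip_width: 0.0191
gripper_force: 39.2
```

```bash
python3 - <<'E'
from h import *
o=telemetry.get_obs();print(o["tcp_pos"],o["orientation"],o["grip_width"],o["gripper_force"]); f=grab_frame("wrist"); cv2.imwrite("pics/w6.png",f)
E
```

```text
[0.65494468 0.11554345 0.06884955] [ 3.14129065e+00  8.33683840e-04 -8.88112538e-04] 0.019124413141779574 39.198848605155945
```

View pics/w6.png

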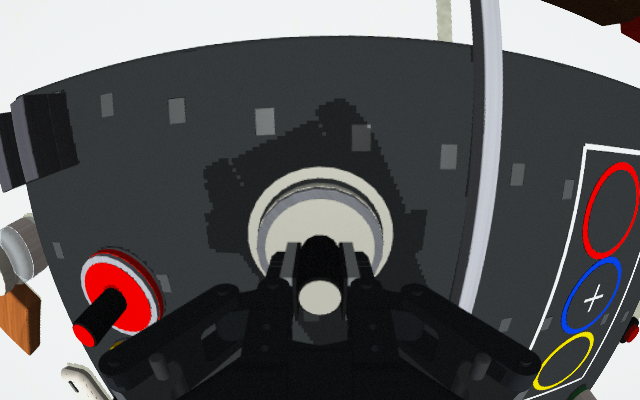

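White disc sits centred in the white ring, with the ring evenly visible round the disc at (320,235).

Call:
apply_moves --pt "0 0 0 0 0 0 0" --pt "0 0 0 0 0 0 0" --pt "0 0 0 0 0 0 0" --pt "0 0 0 0 0 -0.03 0" --pt "0 0 0 0 0 -0.04 0" --pt "0 0 0 -0.022 0 -0.033 0" --pt "0 0 0 -0.022 0 -0.033 0" --pt "0 0 0 -0.022 0 -0.033 0"

```text
clock: 14.3
tcp_pos: [0.5891, 0.1158, 0.2396]
orientation: [-3.141, -0.0, -0.001]
contact_force: [-0.1, -0.0, -0.1]
grip_width: 0.0428
gripper_force: 0.0
```

Call:
apply_moves --pt "0 0 0 -0.022 0 -0.033 0" --pt "0 0 0 -0.022 0 -0.033 0" --pt "0 0 0 -0.02 0 -0.025 0" --pt "0 0 0 0 0 0 0" --pt "0 0 0 0 0 0 0" --pt "0 0 0 0 0 0 0" --pt "0 0 0 0 0 0 0" --pt "0 0 0 0 0 0 0"

```text
clock: 14.97
tcp_pos: [0.5258, 0.1154, 0.3273]
orientation: [3.141, -0.0, -0.004]
contact_force: [0.5, -0.8, 0.0]
grip_width: 0.0425
gripper_force: 0.0
```

```bash
cat >> h.py <<'E'
W={"ring_white":(.6559,.1158),"ring_red":(.670,-.128),"ring_blue":(.5859,-.1367),"ring_yellow":(.4998,-.1426)}
def proj(P,o):
    c,T=cam("wrist",o);q=(np.array(P)-T[:3,3])@T[:3,:3];t=np.arctan2(np.hypot(q[0],q[1]),q[2]);h=np.hypot(q[0],q[1])
    return np.array([c["cx"]+c["fx"]*t*q[0]/h,c["cy"]+c["fy"]*t*q[1]/h])
def survey(fn,guess):
    """guess {colour:(x,y)}: biggest near blob of colour among discs"""
    o=telemetry.get_obs();f=grab_frame("wrist");cv2.imwrite(fn,f);print(o["tcp_pos"].round(4),o["orientation"].round(3))
    for n,(x,y) in guess.items():
        u,v=proj((x,y,.06),o);b=[max(0,int(u-50)),max(0,int(v-50)),int(u+50),int(v+50)]
        P=pts(f,n,b,.064,o);P=P[np.hypot(*(P-[x,y]).T)<.06]
        lab=None
        if len(P)>30: print("disc",n,discfit(P)[0].round(4),len(P))
        else: print("disc",n,"not found")
    for k,(x,y) in W.items():
        n=k[5:];u,v=proj((x,y,.05),o);b=[max(0,int(u-50)),max(0,int(v-50)),int(u+50),int(v+50)]
        P=pts(f,n,b,.05,o);P=P[abs(np.hypot(*(P-[x,y]).T)-.039)<.009]
        if len(P)>50: print(k,circ(P,.039)[0].round(4),len(P))
E
python3 - <<'E'
from h import *
survey("pics/w7.png",{"red":(.6115,.2545),"yellow":(.5255,.267),"blue":(.4286,.219),"white":(.656,.116)})
E
```

```text
[0.5258 0.1154 0.3273] [ 3.141 -0.    -0.004]
disc red [0.6112 0.2534 0.0325] 1242
disc yellow [0.5274 0.2658 0.0328] 1145
disc blue [0.4318 0.2169 0.0331] 1038
disc white [0.6543 0.1154 0.0407] 2850
ring_white [0.6555 0.1155] 1399
ring_red [ 0.6692 -0.1249] 654
ring_blue [ 0.5856 -0.1372] 643
ring_yellow [ 0.4999 -0.143 ] 631
```

View pics/w7.png

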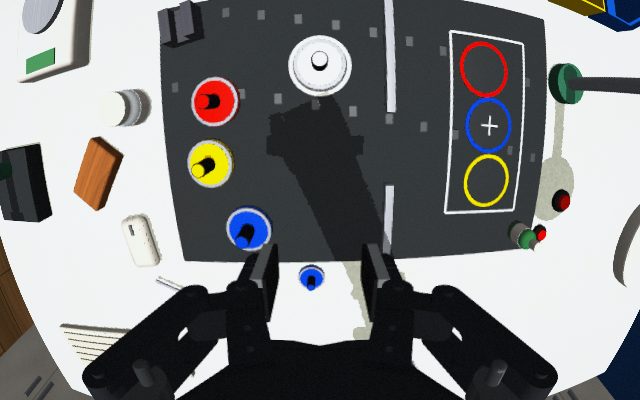

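All discs and rings are located consistently (white on its ring within 2 mm). Now the red disc.

Call:
apply_moves --pt "0 0 0 0.0123 -0.0199 0.0287 0" --pt "0 0 0 0.0123 -0.0199 0.0287 0" --pt "0 0 0 0.0123 -0.0199 0.0287 0" --pt "0 0 0 0.0123 -0.0199 0.0287 0" --pt "0 0 0 0.0123 -0.0199 0.0287 0" --pt "0 0 0 0.0123 -0.0199 0.0287 0" --pt "0 0 0 0.0123 -0.0199 0.0287 0" --pt "0 0 0 0 0 0 0"

```text
clock: 15.68
tcp_pos: [0.6089, 0.2581, 0.1195]
orientation: [3.14, 0.007, -0.016]
contact_force: [-1.2, 0.1, -0.5]
grip_width: 0.043
gripper_force: 0.0
```

Call:
apply_moves --pt "0 0 0 0 0 0 0" --pt "0 0 0 0 0 0 0" --pt "0 0 0 0 0 0 0" --pt "0 0 0 0 0 0 0" --pt "0 0 0 0 0 0 0" --pt "0 0 0 0 0 0 0" --pt "0 0 0 0 0 0 0" --pt "0 0 0 0 0 0 0"

```text
clock: 16.35
tcp_pos: [0.6119, 0.2549, 0.1284]
orientation: [-3.141, -0.0, -0.001]
contact_force: [-0.2, 0.5, 0.4]
grip_width: 0.0428
gripper_force: 0.0
```

```bash
python3 - <<'E'
from h import *
o=telemetry.get_obs();f=grab_frame("wrist");cv2.imwrite("pics/w8.png",f);print(o["tcp_pos"])
u=proj((.6115,.2545,.106),o);print(u)
x,y=u.astype(int);print(f[y-12:y+13:6,x-12:x+13:6].sum(-1)//3)
P=pts(f,"red",(200,60,440,330),.106,o);P=pts(f,"red",(200,60,440,330),.064,o);print(discfit(P)[0])
E
```

```text
[0.61191203 0.25486041 0.12840962]
[320.66714551 238.08270601]
[[ 25  58  37  11  59]
 [ 60  57  57  58  43]
 [ 57  56  57  58  46]
 [ 56  59  56  58  56]
 [ 57  56  54 108 120]]
[0.61534517 0.25750008 0.03229521]
```

Call:
apply_moves --pt "0 0 0 0 0 0.02 0" --pt "0 0 0 0 0 0.02 0" --pt "0 0 0 0 0 0.019 0" --pt "0 0 0 0 0 0 0" --pt "0 0 0 0 0 0 -1" --pt "0 0 0 0 0 0 -1" --pt "0 0 0 0 0 0 -1" --pt "0 0 0 0 0 0 -1"

```text
clock: 17.07
tcp_pos: [0.6124, 0.2553, 0.07]
orientation: [-3.141, -0.001, -0.002]
contact_force: [0.3, -0.9, -0.3]
grip_width: 0.0189
gripper_force: 39.3
```

Call:
apply_moves --pt "0 0 0 0 0 0 -1" --pt "0 0 0 0 0 0 -1" --pt "0 0 0 0 0 0 -1" --pt "0 0 0 -0.002 0.005 0 -1" --pt "0 0 0 -0.005 0.011 0 -1" --pt "0 0 0 -0.008 0.018 0 -1" --pt "0 0 0 -0.008 0.018 0 -1" --pt "0 0 0 -0.008 0.018 0 -1"

```text
clock: 17.73
tcp_pos: [0.5817, 0.1861, 0.0701]
orientation: [-3.138, -0.002, -0.006]
contact_force: [1.7, 4.7, 3.3]
grip_width: 0.0195
gripper_force: 39.8
```

Call:
apply_moves --pt "0 0 0 -0.008 0.018 0 -1" --pt "0 0 0 -0.008 0.018 0 -1" --pt "0 0 0 -0.008 0.018 0 -1" --pt "0 0 0 -0.008 0.018 0 -1" --pt "0 0 0 -0.006 0.013 0 -1" --pt "0 0 0 0 0 0 -1" --pt "0 0 0 0 0 0 -1" --pt "0 0 0 0 0 0 -1"

```text
clock: 18.4
tcp_pos: [0.5427, 0.097, 0.0699]
orientation: [3.138, -0.003, -0.001]
contact_force: [-2.7, -5.5, 13.7]
grip_width: 0.019
gripper_force: 41.1
```

Call:
apply_moves --pt "0 0 0 0 0.01 0 -1" --pt "0 0 0 0 0.021 0 -1" --pt "0 0 0 0 0.021 0 -1" --pt "0 0 0 0 0.021 0 -1" --pt "0 0 0 0 0.021 0 -1" --pt "0 0 0 0 0.021 0 -1" --pt "0 0 0 0 0.021 0 -1" --pt "0 0 0 0 0.021 0 -1"

```text
clock: 19.07
tcp_pos: [0.5439, -0.0554, 0.07]
orientation: [-3.139, -0.004, -0.004]
contact_force: [0.1, 7.6, 8.3]
grip_width: 0.0189
gripper_force: 40.4
```

Call:
apply_moves --pt "0 0 0 0.01 0.003 0 -1" --pt "0 0 0 0.02 0.004 0 -1" --pt "0 0 0 0.02 0.004 0 -1" --pt "0 0 0 0.02 0.006 0 -1" --pt "0 0 0 0.02 0.008 0 -1" --pt "0 0 0 0.016 0.012 0 -1" --pt "0 0 0 0.014 0.014 0 -1" --pt "0 0 0 0.006 0.014 0 -1"

```text
clock: 19.73
tcp_pos: [0.6695, -0.1201, 0.0691]
orientation: [-3.139, -0.004, 0.001]
contact_force: [-3.0, 6.4, 8.0]
grip_width: 0.0188
gripper_force: 41.3
```

Call:
apply_moves --pt "0 0 0 0 0 0 -1" --pt "0 0 0 0 0 0 -1" --pt "0 0 0 0 0 0 -1" --pt "0 0 0 0 0 0 -1" --pt "0 0 0 0 0 0 -1" --pt "0 0 0 0 0 0 -1" --pt "0 0 0 0 0 0 -1" --pt "0 0 0 0 0 0 -1"

```text
clock: 20.4
tcp_pos: [0.6687, -0.123, 0.0692]
orientation: [3.14, -0.0, -0.0]
contact_force: [1.0, -6.0, 4.4]
grip_width: 0.0187
gripper_force: 41.0
```

Call:
apply_moves --pt "0 0 0 0 0 0 0" --pt "0 0 0 0 0 0 0" --pt "0 0 0 0 0 0 0" --pt "0 0 0 0 0 -0.03 0" --pt "0 0 0 0 0 -0.04 0" --pt "0 0 0 -0.018 -0.025 -0.027 0" --pt "0 0 0 -0.018 -0.025 -0.027 0" --pt "0 0 0 -0.018 -0.025 -0.027 0"

```text
clock: 21.07
tcp_pos: [0.6135, -0.0454, 0.2205]
orientation: [-3.141, -0.001, 0.002]
contact_force: [0.3, 0.9, -0.1]
grip_width: 0.0429
gripper_force: 0.0
```

Call:
apply_moves --pt "0 0 0 -0.018 -0.025 -0.027 0" --pt "0 0 0 -0.018 -0.025 -0.027 0" --pt "0 0 0 -0.018 -0.025 -0.027 0" --pt "0 0 0 -0.018 -0.025 -0.027 0" --pt "0 0 0 0 0 0 0" --pt "0 0 0 0 0 0 0" --pt "0 0 0 0 0 0 0" --pt "0 0 0 0 0 0 0"

```text
clock: 21.73
tcp_pos: [0.5425, 0.0517, 0.3263]
orientation: [3.141, -0.002, -0.004]
contact_force: [-0.1, -0.4, 0.4]
grip_width: 0.0427
gripper_force: 0.0
```

```bash
python3 - <<'E'
from h import *
survey("pics/w9.png",{"red":(.669,-.124),"yellow":(.527,.266),"blue":(.4318,.217),"white":(.656,.116)})
E
```

```text
[0.5425 0.0517 0.3263] [ 3.141e+00 -2.000e-03 -4.000e-03]
disc red [ 0.6674 -0.1189  0.041 ] 1810
disc yellow [0.5274 0.2658 0.0337] 997
disc blue [0.4285 0.2191 0.037 ] 925
disc white [0.6548 0.1135 0.0406] 2749
ring_white [0.6555 0.1151] 1339
ring_red [ 0.6694 -0.1257] 797
ring_blue [ 0.5855 -0.1369] 751
ring_yellow [ 0.4998 -0.1429] 730
```

Call:
apply_moves --pt "0 0 0 -0.0019 -0.0269 0.0249 0" --pt "0 0 0 -0.0019 -0.0269 0.0249 0" --pt "0 0 0 -0.0019 -0.0269 0.0249 0" --pt "0 0 0 -0.0019 -0.0269 0.0249 0" --pt "0 0 0 -0.0019 -0.0269 0.0249 0" --pt "0 0 0 -0.0019 -0.0269 0.0249 0" --pt "0 0 0 -0.0019 -0.0269 0.0249 0" --pt "0 0 0 -0.0019 -0.0269 0.0249 0"

```text
clock: 22.45
tcp_pos: [0.5274, 0.268, 0.126]
orientation: [3.141, -0.003, -0.003]
contact_force: [-0.2, 0.3, -0.1]
grip_width: 0.0428
gripper_force: 0.0
```

Call:
apply_moves --pt "0 0 0 0 0 0 0" --pt "0 0 0 0 0 0 0" --pt "0 0 0 0 0 0 0" --pt "0 0 0 0 0 0 0" --pt "0 0 0 0 0 0 0" --pt "0 0 0 0 0 0 0" --pt "0 0 0 0 0 0 0" --pt "0 0 0 0 0 0 0"

```text
clock: 23.12
tcp_pos: [0.528, 0.2678, 0.1292]
orientation: [-3.141, 0.001, -0.001]
contact_force: [-0.3, 0.3, -0.1]
grip_width: 0.0425
gripper_force: 0.0
```

```bash
python3 - <<'E'
from h import *
o=telemetry.get_obs();f=grab_frame("wrist");print(o["tcp_pos"])
P=pts(f,"yellow",(200,60,440,235),.064,o);print(discfit(P)[0])
print(proj((.527,.266,.106),o)); ys,xs=np.nonzero(cmask(f,"yellow")[225:300,250:400]);print(xs.mean()+250,ys.mean()+225,len(xs))
E
```

```text
[0.52796634 0.26775679 0.12921138]
[0.53007265 0.26957181 0.03167426]
[323.03603137 238.38356853]
317.48331015299027 237.46105702364395 1438
```

Call:
apply_moves --pt "0 0 0 0 0 0.02 0" --pt "0 0 0 0 0 0.02 0" --pt "0 0 0 0 0 0.0195 0" --pt "0 0 0 0 0 0 0" --pt "0 0 0 0 0 0 -1" --pt "0 0 0 0 0 0 -1" --pt "0 0 0 0 0 0 -1" --pt "0 0 0 0 0 0 -1"

```text
clock: 23.83
tcp_pos: [0.5281, 0.2688, 0.0703]
orientation: [-3.14, -0.001, -0.002]
contact_force: [-0.5, 1.0, -0.8]
grip_width: 0.0189
gripper_force: 39.5
```

Call:
apply_moves --pt "0 0 0 0 0 0 -1" --pt "0 0 0 0 0 0 -1" --pt "0 0 0 0 0 0 -1" --pt "0 0 0 0.001 0.008 0 -1" --pt "0 0 0 0.002 0.016 0 -1" --pt "0 0 0 0.002 0.02 0 -1" --pt "0 0 0 0.002 0.02 0 -1" --pt "0 0 0 0.002 0.02 0 -1"

```text
clock: 24.5
tcp_pos: [0.5374, 0.1862, 0.0703]
orientation: [-3.137, -0.004, -0.004]
contact_force: [-0.6, 7.0, 3.3]
grip_width: 0.0186
gripper_force: 40.2
```

Call:
apply_moves --pt "0 0 0 0.002 0.02 0 -1" --pt "0 0 0 0.002 0.02 0 -1" --pt "0 0 0 0.002 0.02 0 -1" --pt "0 0 0 0 0.02 0 -1" --pt "0 0 0 0 0.01 0 -1" --pt "0 0 0 0 0 0 -1" --pt "0 0 0 0 0 0 -1" --pt "0 0 0 0 0 0 -1"

```text
clock: 25.17
tcp_pos: [0.544, 0.092, 0.0702]
orientation: [3.14, -0.003, 0.003]
contact_force: [0.3, -3.7, 8.1]
grip_width: 0.0189
gripper_force: 40.6
```

Call:
apply_moves --pt "0 0 0 0 0.01 0 -1" --pt "0 0 0 0 0.019 0 -1" --pt "0 0 0 0 0.02 0 -1" --pt "0 0 0 0 0.02 0 -1" --pt "0 0 0 0 0.02 0 -1" --pt "0 0 0 0 0.02 0 -1" --pt "0 0 0 0 0.02 0 -1" --pt "0 0 0 0 0.018 0 -1"

```text
clock: 25.83
tcp_pos: [0.5439, -0.0514, 0.0703]
orientation: [-3.139, -0.003, -0.005]
contact_force: [0.7, 8.8, 6.5]
grip_width: 0.0189
gripper_force: 40.7
```

Call:
apply_moves --pt "0 0 0 -0.008 0.012 0 -1" --pt "0 0 0 -0.01 0.016 0 -1" --pt "0 0 0 -0.01 0.017 0 -1" --pt "0 0 0 -0.01 0.017 0 -1" --pt "0 0 0 -0.004 0.016 0 -1" --pt "0 0 0 -0.002 0.012 0 -1" --pt "0 0 0 0 0 0 -1" --pt "0 0 0 0 0 0 -1"

```text
clock: 26.5
tcp_pos: [0.4991, -0.1447, 0.0702]
orientation: [3.14, -0.002, 0.003]
contact_force: [-0.3, -2.4, 8.9]
grip_width: 0.0191
gripper_force: 40.8
```

Call:
apply_moves --pt "0 0 0 0 0 0 -1" --pt "0 0 0 0 0 0 -1" --pt "0 0 0 0 0 0 -1" --pt "0 0 0 0 0 0 -1" --pt "0 0 0 0 0 0 -1" --pt "0 0 0 0 0 0 -1" --pt "0 0 0 0 0 0 -1" --pt "0 0 0 0 0 0 -1"

```text
clock: 27.17
tcp_pos: [0.4991, -0.1447, 0.0702]
orientation: [3.14, -0.002, 0.002]
contact_force: [-1.2, -2.6, 8.9]
grip_width: 0.0188
gripper_force: 40.8
```

Call:
apply_moves --pt "0 0 0 0 0 0 0" --pt "0 0 0 0 0 0 0" --pt "0 0 0 0 0 0 0" --pt "0 0 0 0 0 -0.03 0" --pt "0 0 0 0 0 -0.04 0" --pt "0 0 0 0.001 -0.027 -0.027 0" --pt "0 0 0 0.001 -0.027 -0.027 0" --pt "0 0 0 0.001 -0.027 -0.027 0"

```text
clock: 27.83
tcp_pos: [0.5012, -0.0612, 0.2214]
orientation: [3.142, -0.001, -0.001]
contact_force: [0.7, 0.2, -0.3]
grip_width: 0.0425
gripper_force: 0.0
```

Call:
apply_moves --pt "0 0 0 0.001 -0.027 -0.027 0" --pt "0 0 0 0.001 -0.027 -0.027 0" --pt "0 0 0 0.001 -0.027 -0.027 0" --pt "0 0 0 0.001 -0.027 -0.027 0" --pt "0 0 0 0 0 0 0" --pt "0 0 0 0 0 0 0" --pt "0 0 0 0 0 0 0" --pt "0 0 0 0 0 0 0"

```text
clock: 28.5
tcp_pos: [0.5049, 0.0446, 0.3267]
orientation: [3.141, -0.002, -0.004]
contact_force: [-0.0, -0.7, 0.4]
grip_width: 0.0426
gripper_force: 0.0
```

```bash
python3 - <<'E'
from h import *
survey("pics/w10.png",{"red":(.669,-.124),"yellow":(.499,-.1447),"blue":(.43,.218),"white":(.656,.116)})
E
```

```text
[0.5049 0.0446 0.3267] [ 3.141e+00 -2.000e-03 -4.000e-03]
disc red [ 0.6662 -0.1192  0.041 ] 1810
disc yellow [ 0.5023 -0.1368  0.0415] 1593
disc blue [0.4304 0.2169 0.0344] 982
disc white [0.6535 0.1133 0.0406] 2586
ring_white [0.6552 0.1151] 1266
ring_red [ 0.6695 -0.1257] 786
ring_blue [ 0.5856 -0.1368] 766
ring_yellow [ 0.5008 -0.1416] 838
```

Call:
apply_moves --pt "0 0 0 -0.0093 -0.0216 0.0249 0" --pt "0 0 0 -0.0093 -0.0216 0.0249 0" --pt "0 0 0 -0.0093 -0.0216 0.0249 0" --pt "0 0 0 -0.0093 -0.0216 0.0249 0" --pt "0 0 0 -0.0093 -0.0216 0.0249 0" --pt "0 0 0 -0.0093 -0.0216 0.0249 0" --pt "0 0 0 -0.0093 -0.0216 0.0249 0" --pt "0 0 0 -0.0093 -0.0216 0.0249 0"

```text
clock: 29.22
tcp_pos: [0.4305, 0.2183, 0.127]
orientation: [3.141, -0.003, -0.002]
contact_force: [0.9, -0.5, -0.3]
grip_width: 0.0425
gripper_force: 0.0
```

Call:
apply_moves --pt "0 0 0 0 0 0 0" --pt "0 0 0 0 0 0 0" --pt "0 0 0 0 0 0 0" --pt "0 0 0 0 0 0 0" --pt "0 0 0 0 0 0 0" --pt "0 0 0 0 0 0 0" --pt "0 0 0 0 0 0 0" --pt "0 0 0 0 0 0 0"

```text
clock: 29.88
tcp_pos: [0.4316, 0.2186, 0.1294]
orientation: [-3.142, 0.001, -0.001]
contact_force: [0.6, 0.7, -0.5]
grip_width: 0.0432
gripper_force: 0.0
```

```bash
python3 - <<'E'
from h import *
o=telemetry.get_obs();f=grab_frame("wrist");cv2.imwrite("pics/w11.png",f);cv2.imwrite("pics/w11c.png",f[130:330,200:440]);print(o["tcp_pos"])
P=pts(f,"blue",(200,60,440,225),.064,o);print(discfit(P)[0])
print(proj((.4304,.2175,.106),o)); ys,xs=np.nonzero(cmask(f,"blue")[225:300,250:400]);print(xs.mean()+250,ys.mean()+225,len(xs))
E
```

```text
[0.43163845 0.21858653 0.1293613 ]
[0.43203621 0.21928013 0.03197467]
[321.88955137 238.69801919]
319.0801324503311 238.44304635761588 1510
```

View pics/w11c.png

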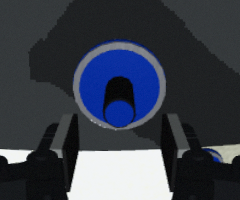

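The crop shows the large blue disc on the granite, with its knob centred between the fingers.

Call:
apply_moves --pt "0 0 0 0 0 0.02 0" --pt "0 0 0 0 0 0.02 0" --pt "0 0 0 0 0 0.0195 0" --pt "0 0 0 0 0 0 0" --pt "0 0 0 0 0 0 -1" --pt "0 0 0 0 0 0 -1" --pt "0 0 0 0 0 0 -1" --pt "0 0 0 0 0 0 -1"

```text
clock: 30.6
tcp_pos: [0.4318, 0.2192, 0.0704]
orientation: [-3.141, -0.0, -0.002]
contact_force: [-0.5, -0.3, 0.2]
grip_width: 0.0187
gripper_force: 39.2
```

Call:
apply_moves --pt "0 0 0 0 0 0 -1" --pt "0 0 0 0 0 0 -1" --pt "0 0 0 0 0 0 -1" --pt "0 0 0 0.006 0.006 0 -1" --pt "0 0 0 0.012 0.0135 0 -1" --pt "0 0 0 0.014 0.0155 0 -1" --pt "0 0 0 0.014 0.0155 0 -1" --pt "0 0 0 0.014 0.0155 0 -1"

```text
clock: 31.27
tcp_pos: [0.4916, 0.1548, 0.0705]
orientation: [-3.139, -0.004, -0.001]
contact_force: [-3.7, 4.6, 5.8]
grip_width: 0.0188
gripper_force: 39.8
```

Call:
apply_moves --pt "0 0 0 0.014 0.0155 0 -1" --pt "0 0 0 0.014 0.0155 0 -1" --pt "0 0 0 0.014 0.0155 0 -1" --pt "0 0 0 0.01 0.011 0 -1" --pt "0 0 0 0 0 0 -1" --pt "0 0 0 0 0 0 -1" --pt "0 0 0 0 0 0 -1" --pt "0 0 0 0 0 0 -1"

```text
clock: 31.93
tcp_pos: [0.545, 0.0949, 0.0705]
orientation: [3.141, -0.0, 0.005]
contact_force: [3.0, -4.2, 5.5]
grip_width: 0.0192
gripper_force: 39.7
```

Call:
apply_moves --pt "0 0 0 -0.001 0.01 0 -1" --pt "0 0 0 0 0.02 0 -1" --pt "0 0 0 0 0.02 0 -1" --pt "0 0 0 0 0.02 0 -1" --pt "0 0 0 0 0.02 0 -1" --pt "0 0 0 0 0.02 0 -1" --pt "0 0 0 0 0.02 0 -1" --pt "0 0 0 0 0.02 0 -1"

```text
clock: 32.6
tcp_pos: [0.5428, -0.0517, 0.0705]
orientation: [-3.138, -0.006, -0.003]
contact_force: [0.4, 7.2, 6.8]
grip_width: 0.0189
gripper_force: 40.2
```

Call:
apply_moves --pt "0 0 0 0.009 0.012 0 -1" --pt "0 0 0 0.01 0.016 0 -1" --pt "0 0 0 0.01 0.016 0 -1" --pt "0 0 0 0.008 0.016 0 -1" --pt "0 0 0 0.0045 0.0135 0 -1" --pt "0 0 0 0 0.007 0 -1" --pt "0 0 0 0 0 0 -1" --pt "0 0 0 0 0 0 -1"

```text
clock: 33.27
tcp_pos: [0.585, -0.1339, 0.0704]
orientation: [-3.14, -0.002, -0.004]
contact_force: [2.7, 1.3, 5.8]
grip_width: 0.0189
gripper_force: 39.9
```

Call:
apply_moves --pt "0 0 0 0 0 0 -1" --pt "0 0 0 0 0 0 -1" --pt "0 0 0 0 0 0 -1" --pt "0 0 0 0 0 0 -1" --pt "0 0 0 0 0 0 -1" --pt "0 0 0 0 0 0 0" --pt "0 0 0 0 0 0 0" --pt "0 0 0 0 0 0 0"

```text
clock: 33.93
tcp_pos: [0.5826, -0.135, 0.0688]
orientation: [-3.141, -0.001, 0.004]
contact_force: [0.3, 0.0, 0.5]
grip_width: 0.0429
gripper_force: 0.0
```

Call:
apply_moves --pt "0 0 0 0 0 -0.03 0" --pt "0 0 0 0 0 -0.04 0" --pt "0 0 0 -0.01 0 -0.038 0" --pt "0 0 0 -0.01 0 -0.038 0" --pt "0 0 0 -0.01 -0.01 -0.038 0" --pt "0 0 0 -0.01 -0.01 -0.038 0" --pt "0 0 0 -0.01 -0.01 -0.038 0" --pt "0 0 0 -0.01 -0.01 -0.03 0"

```text
clock: 34.6
tcp_pos: [0.5231, -0.0943, 0.362]
orientation: [3.141, 0.001, 0.001]
contact_force: [1.0, -0.2, 0.1]
grip_width: 0.0428
gripper_force: 0.0
```

Call:
apply_moves --pt "0 0 0 0 0 0 1" --pt "0 0 0 0 0 0 1" --pt "0 0 0 0 0 0 1" --pt "0 0 0 0 0 0 1" --pt "0 0 0 0 0 0 1" --pt "0 0 0 0 0 0 1" --pt "0 0 0 0 0 0 1" --pt "0 0 0 0 0 0 1"

```text
clock: 35.27
tcp_pos: [0.5238, -0.0951, 0.3589]
orientation: [-3.141, -0.0, 0.002]
contact_force: [0.2, -0.1, 0.7]
grip_width: 0.0853
gripper_force: 0.0
```

```bash
python3 - <<'E'
from h import *
survey("pics/w12.png",{"red":(.669,-.124),"yellow":(.499,-.1447),"blue":(.585,-.135),"white":(.656,.116)})
f=cv2.imread("pics/w12.png");o=telemetry.get_obs()
h=cv2.cvtColor(f,cv2.COLOR_BGR2HSV)
m=((h[...,0]>5)&(h[...,0]<18)&(h[...,1]>150)&(h[...,2]>30)).astype(np.uint8)
n,l,s,c=cv2.connectedComponentsWithStats(m)
for i in range(1,n):
    if s[i,4]>100: print(s[i],c[i],onz("wrist",[c[i]],.28,o))
E
```

```text
[ 0.5238 -0.0951  0.3589] [-3.141e+00 -0.000e+00  2.000e-03]
disc red [ 0.667  -0.1236  0.041 ] 1974
disc yellow [ 0.5028 -0.1413  0.0413] 1744
disc blue [ 0.586  -0.1354  0.0412] 1909
disc white [0.6542 0.1094 0.0406] 1598
ring_white [0.6555 0.1144] 787
ring_red [ 0.6693 -0.1252] 864
ring_blue [ 0.5863 -0.137 ] 796
ring_yellow [ 0.5013 -0.1419] 801
[  27  144   33   59 1297] [ 42.5227448  172.64225135] [[0.55776691 0.18535021 0.28      ]]
[537 244  38  35 647] [554.54404946 259.76970634] [[ 0.46428654 -0.3377496   0.28      ]]
[  0 289  14  43 275] [  3.98909091 312.24363636] [[0.33775875 0.4171851  0.28      ]]
```

View pics/w12.png

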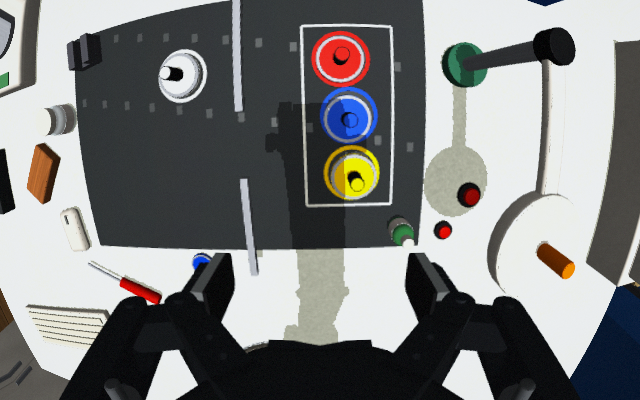

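Lamp knob at (555,260); all discs appear in their rings. I'll check the exact offsets through the knob tops.

```bash
python3 - <<'E'
from h import *
o=telemetry.get_obs();
print(onz("wrist",[[342,56],[349,119],[357,184],[166,73]],.106,o).round(4))
print(onz("wrist",[[555,260],[571,269]],.28,o).round(4),onz("wrist",[[571,269]],.30,o).round(4),onz("wrist",[[553,47]],.26,o))
f=cv2.imread("pics/w12.png");cv2.imwrite("pics/w12c.png",cv2.resize(f[20:220,300:400],None,fx=3,fy=3,interpolation=cv2.INTER_CUBIC))
E
```

```text
[[ 0.6634 -0.1228  0.106 ]
 [ 0.5823 -0.1321  0.106 ]
 [ 0.4968 -0.1445  0.106 ]
 [ 0.6552  0.1138  0.106 ]]
[[ 0.4639 -0.3386  0.28  ]
 [ 0.4494 -0.3717  0.28  ]] [[ 0.4628 -0.3467  0.3   ]] [[ 0.67400039 -0.31498675  0.26      ]]
```

View pics/w12c.png

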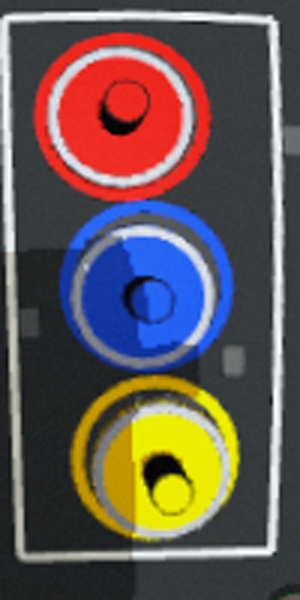

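Call:
apply_moves --pt "0 0 0 -0.0086 0.0357 0 1" --pt "0 0 0 -0.0086 0.0357 0 1" --pt "0 0 0 -0.0086 0.0357 0 1" --pt "0 0 0 -0.0086 0.0357 0 1" --pt "0 0 0 -0.0086 0.0357 0 1" --pt "0 0 0 -0.0086 0.0357 0 1" --pt "0 0 0 -0.0086 0.0357 0 1" --pt "0 0 0 0 0 0 1"

```text
clock: 35.98
tcp_pos: [0.4597, -0.3539, 0.3585]
orientation: [3.139, -0.018, -0.004]
contact_force: [-0.1, -0.8, -0.4]
grip_width: 0.0853
gripper_force: 0.0
```

Call:
apply_moves --pt "0 0 0 0 0 0 1" --pt "0 0 0 0 0 0 1" --pt "0 0 0 0 0 0 1" --pt "0 0 0 0 0 0.03 1" --pt "0 0 0 0 0 0.03 1" --pt "0 0 0 0 0 0.03 1" --pt "0 0 0 0 0 0 1" --pt "0 0 0 0 0 0 1"

```text
clock: 36.65
tcp_pos: [0.4636, -0.3434, 0.269]
orientation: [-3.14, -0.004, 0.003]
contact_force: [0.2, -0.8, 1.2]
grip_width: 0.0855
gripper_force: 0.0
```

Call:
apply_moves --pt "0 0 0 0 0 0 -1" --pt "0 0 0 0 0 0 -1" --pt "0 0 0 0 0 0 -1" --pt "0 0 0 0 0 0 -1" --pt "0 0 0 0 0 0 -1" --pt "0 0 0 0 0 0 -1" --pt "0 0 0 0 0 0 -1" --pt "0 0 0 0 0 0 -1" --grip_force 30

```text
clock: 37.32
tcp_pos: [0.464, -0.3451, 0.2703]
orientation: [3.141, 0.0, 0.001]
contact_force: [-0.7, 0.6, 5.3]
grip_width: 0.0195
gripper_force: 29.3
```

```bash
python3 - <<'E'
from h import *
o=telemetry.get_obs();x,y=o["tcp_pos"][:2];print(o["tcp_pos"],o["orientation"],o["grip_width"],o["gripper_force"])
H=np.array([.682,-.333]);F=np.array([.5857,-.137])
rr=np.hypot(x-H[0],y-H[1]);print(rr,np.linalg.norm(F-H))
a=np.arctan2(y-H[1],x-H[0])%(2*np.pi);b=np.arctan2(*(F-H)[::-1]);print(np.degrees([a,b]))
t=np.linspace(a,b,15);p=H+.2176*np.c_[np.cos(t),np.sin(t)];print((np.diff(p,axis=0)*[1,-1]).round(4).tolist(),p[-1])
E
```

```text
[ 0.46400869 -0.3451459   0.27033543] [3.14083705e+00 2.96415409e-04 1.39420115e-03] 0.01950748153027473 29.279862642288208
0.21832941384397409 0.218379692279296
[183.18907126 116.16611097]
[[-0.0003, -0.0182], [0.0013, -0.0181], [0.0028, -0.018], [0.0043, -0.0177], [0.0057, -0.0173], [0.0071, -0.0167], [0.0085, -0.0161], [0.0098, -0.0153], [0.0111, -0.0144], [0.0122, -0.0134], [0.0133, -0.0124], [0.0143, -0.0112], [0.0152, -0.01], [0.016, -0.0087]] [ 0.58604382 -0.13769979]
```

Call:
apply_moves --pt "0 0 0 0 -0.009 0 -1" --pt "0 0 0 0 -0.009 0 -1" --pt "0 0 0 0.001 -0.018 0 -1" --pt "0 0 0 0.003 -0.018 0 -1" --pt "0 0 0 0.004 -0.0175 0 -1" --pt "0 0 0 0.0055 -0.0175 0 -1" --pt "0 0 0 0.007 -0.0165 0 -1" --pt "0 0 0 0.0085 -0.016 0 -1"

```text
clock: 37.98
tcp_pos: [0.4923, -0.2239, 0.27]
orientation: [3.14, -0.003, -0.0]
contact_force: [-2.5, -3.1, 5.0]
grip_width: 0.0193
gripper_force: 29.9
```

Call:
apply_moves --pt "0 0 0 0.01 -0.0155 0 -1" --pt "0 0 0 0.011 -0.0145 0 -1" --pt "0 0 0 0.012 -0.0135 0 -1" --pt "0 0 0 0.0135 -0.0125 0 -1" --pt "0 0 0 0.0145 -0.011 0 -1" --pt "0 0 0 0.015 -0.01 0 -1" --pt "0 0 0 0.008 -0.0045 0 -1" --pt "0 0 0 0.008 -0.0045 0 -1"

```text
clock: 38.65
tcp_pos: [0.5852, -0.1379, 0.2697]
orientation: [3.141, -0.001, 0.0]
contact_force: [-1.6, -2.7, 5.0]
grip_width: 0.0193
gripper_force: 30.3
```

Call:
apply_moves --pt "0 0 0 0 0 0 -1" --pt "0 0 0 0 0 0 -1" --pt "0 0 0 0 0 0 -1" --pt "0 0 0 0 0 0 -1" --pt "0 0 0 0 0 0 1" --pt "0 0 0 0 0 0 1" --pt "0 0 0 0 0 0 1" --pt "0 0 0 0 0 0 1"

```text
clock: 39.32
tcp_pos: [0.584, -0.1371, 0.269]
orientation: [-3.141, -0.001, 0.002]
contact_force: [0.6, 1.4, 0.1]
grip_width: 0.0668
gripper_force: 0.0
```

Call:
apply_moves --pt "0 0 0 0 0 0 1" --pt "0 0 0 0 0 0 1" --pt "0 0 0 0 0 -0.03 1" --pt "0 0 0 0 0 -0.03 1" --pt "0 0 0 0 0 -0.03 1" --pt "0 0 0 -0.01 0.015 0 1" --pt "0 0 0 -0.019 0.03 0 1" --pt "0 0 0 -0.019 0.03 0 -1"

```text
clock: 39.98
tcp_pos: [0.5369, -0.2116, 0.3602]
orientation: [-3.141, -0.007, -0.002]
contact_force: [0.5, -0.6, -0.7]
grip_width: 0.0756
gripper_force: 0.0
```

Call:
apply_moves --pt "0 0 0 -0.019 0.03 0 -1" --pt "0 0 0 -0.019 0.03 0 -1" --pt "0 0 0 -0.019 0.03 0 -1" --pt "0 0 0 -0.019 0.03 0 -1" --pt "0 0 0 -0.009 0.029 0.02 -1" --pt "0 0 0 0 0 0.03 -1" --pt "0 0 0 0 0 0.03 -1" --pt "0 0 0 0 0 0.03 -1"

```text
clock: 40.65
tcp_pos: [0.4513, -0.3621, 0.2485]
orientation: [3.141, -0.002, 0.001]
contact_force: [1.7, -0.1, 0.2]
grip_width: -0.0001
gripper_force: 0.0
```

Call:
apply_moves --pt "0 0 0 0 0 0.03 -1" --pt "0 0 0 0 0 0.03 -1" --pt "0 0 0 0 0 0.03 -1" --pt "0 0 0 0 0 0 -1" --pt "0 0 0 0 0 0 -1" --pt "0 0 0 0 0 0 -1" --pt "0 0 0 0 0 0 -1" --pt "0 0 0 0 0 0 -1"

```text
clock: 41.32
tcp_pos: [0.4529, -0.3621, 0.1616]
orientation: [3.139, 0.0, 0.004]
contact_force: [0.2, 0.2, -0.3]
grip_width: -0.0001
gripper_force: 0.0
```

```bash
python3 - <<'E'
from h import *
o=telemetry.get_obs();f=grab_frame("wrist");cv2.imwrite("pics/w13.png",f);print(o["tcp_pos"],o["orientation"],o["grip_width"])
m=cmask(f,"red").astype(np.uint8);n,l,s,c=cv2.connectedComponentsWithStats(m)
for i in range(1,n):
    if s[i,4]>150: print(s[i],c[i],onz("wrist",[c[i]],.026,o))
h=cv2.cvtColor(f,cv2.COLOR_BGR2HSV)
E
```

```text
[ 0.45287979 -0.36212846  0.16161738] [3.13936883e+00 3.37412373e-04 4.38842712e-03] -8.006519346634865e-05
[ 58   0  34  20 488] [71.93647541  7.86885246] [[ 0.67009858 -0.07995865  0.026     ]]
[ 63   0  49  32 269] [88.46096654 19.82527881] [[ 0.64656469 -0.1101518   0.026     ]]
[307 171  30  29 696] [321.45114943 184.78735632] [[ 0.45563345 -0.36396252  0.026     ]]
[270 238  21  20 317] [279.82334385 247.63722397] [[ 0.39087589 -0.32238681  0.026     ]]
```

View pics/w13.png

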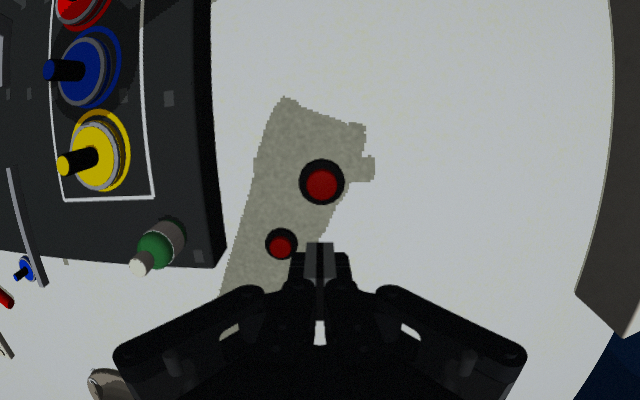

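The large button (321,185) is ahead of the shut fingertips, the small one at (280,246). Descending slowly over the large one.

Call:
apply_moves --pt "0 0 0 0.004 0.001 0.03 -1" --pt "0 0 0 0 0 0.03 -1" --pt "0 0 0 0 0 0.03 -1" --pt "0 0 0 0 0 0.03 -1" --pt "0 0 0 0 0 0.005 -1" --pt "0 0 0 0 0 0 -1" --pt "0 0 0 0 0 0 -1" --pt "0 0 0 0 0 0 -1"

```text
clock: 42.03
tcp_pos: [0.4573, -0.3634, 0.0368]
orientation: [3.139, 0.0, 0.005]
contact_force: [0.3, 0.4, 0.6]
grip_width: -0.0004
gripper_force: 0.0
```

Call:
apply_moves --pt "0 0 0 0 0 0.002 -1" --pt "0 0 0 0 0 0.002 -1" --pt "0 0 0 0 0 0.002 -1" --pt "0 0 0 0 0 0.002 -1" --pt "0 0 0 0 0 0.002 -1" --pt "0 0 0 0 0 0 -1" --pt "0 0 0 0 0 0 -1" --pt "0 0 0 0 0 0 -1"

```text
clock: 42.7
tcp_pos: [0.4557, -0.3624, 0.0244]
orientation: [-3.141, -0.001, 0.0]
contact_force: [0.9, -1.2, -0.2]
grip_width: 0.0006
gripper_force: 0.0
```

Call:
apply_moves --pt "0 0 0 0 0 0.002 -1" --pt "0 0 0 0 0 0.002 -1" --pt "0 0 0 0 0 0 -1" --pt "0 0 0 0 0 0 -1" --pt "0 0 0 0 0 0 -1" --pt "0 0 0 0 0 0 -1" --pt "0 0 0 0 0 0 -1" --pt "0 0 0 0 0 0 -1"

```text
clock: 43.37
tcp_pos: [0.456, -0.3626, 0.0207]
orientation: [3.141, 0.001, 0.001]
contact_force: [0.6, -0.3, 2.2]
grip_width: -0.0
gripper_force: 1.1
```

```bash
python3 - <<'E'
from h import *
o=telemetry.get_obs();f=grab_frame("wrist");cv2.imwrite("pics/w14.png",f[130:330,200:440]);print(o["tcp_pos"],o["contact_force"])
E
```

```text
[ 0.45595468 -0.36256638  0.02068712] [ 0.60029907 -0.33899625  2.16117916]
```

View pics/w14.png

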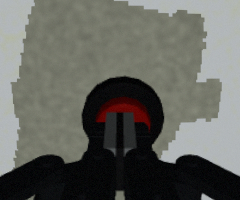

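The fingertips stand on the button and 2 N is building up; press on.

Call:
apply_moves --pt "0 0 0 0 0 0.002 -1" --pt "0 0 0 0 0 0.002 -1" --pt "0 0 0 0 0 0.001 -1" --pt "0 0 0 0 0 0 -1" --pt "0 0 0 0 0 0 -1" --pt "0 0 0 0 0 0 -1" --pt "0 0 0 0 0 0 -1" --pt "0 0 0 0 0 0 -1"

```text
clock: 44.08
tcp_pos: [0.456, -0.3626, 0.0161]
orientation: [3.141, 0.001, 0.001]
contact_force: [-0.9, 0.6, 10.0]
grip_width: 0.0
gripper_force: 4.6
```

Call:
apply_moves --pt "0 0 0 0 0 0.001 -1" --pt "0 0 0 0 0 0.0005 -1" --pt "0 0 0 0 0 0 -1" --pt "0 0 0 0 0 0 -1" --pt "0 0 0 0 0 0 -1" --pt "0 0 0 0 0 0 -1" --pt "0 0 0 0 0 0 -1" --pt "0 0 0 0 0 0 -1"

```text
clock: 44.75
tcp_pos: [0.4561, -0.3626, 0.0158]
orientation: [3.14, 0.001, 0.0]
contact_force: [-4.8, 3.8, 21.5]
grip_width: -0.0
gripper_force: 10.8
```

Call:
apply_moves --pt "0 0 0 0 0 -0.01 -1" --pt "0 0 0 0 0 -0.02 -1" --pt "0 0 0 0 0 -0.03 -1" --pt "0 0 0 0 0 -0.04 -1" --pt "0 0 0 0 0 -0.04 -1" --pt "0 0 0 0 0.01 -0.04 -1" --pt "0 0 0 0 0.03 -0.03 -1" --pt "0 0 0 0 0.03 -0.03 -1"

```text
clock: 45.42
tcp_pos: [0.4559, -0.4307, 0.2552]
orientation: [3.141, 0.005, 0.0]
contact_force: [1.4, -1.3, -0.6]
grip_width: 0.0001
gripper_force: 0.0
```

Call:
apply_moves --pt "0 0 0 0 0.03 -0.03 -1" --pt "0 0 0 0 0.03 -0.03 -1" --pt "0 0 0 0 0.03 0 -1" --pt "0 0 0 0 0.03 0 -1" --pt "0 0 0 0 0 0 -1" --pt "0 0 0 0 0 0 -1" --pt "0 0 0 0 0 0 -1" --pt "0 0 0 0 0 0 -1"

```text
clock: 46.08
tcp_pos: [0.4563, -0.5486, 0.3114]
orientation: [-3.14, -0.004, 0.001]
contact_force: [-0.3, 0.4, 0.1]
grip_width: 0.0002
gripper_force: 0.0
```

```bash
python3 - <<'E'
from h import *
o=telemetry.get_obs();f=grab_frame("top");s=grab_frame("side");cv2.imwrite("pics/e.png",np.vstack([f[110:260,220:480],s[160:360,230:490]]).repeat(2,0).repeat(2,1)[:, :][:700]); print(o["tcp_pos"])
cv2.imwrite("pics/end.png",np.hstack([cv2.resize(f[110:260,220:480],(400,231)),cv2.resize(s[160:360,230:490],(400,308))[:231]])); cv2.imwrite("pics/end.png",np.hstack([cv2.resize(f[110:310,220:480],(400,308)),cv2.resize(s[160:360,230:490],(400,308))]))
E
```

```text
[ 0.45632537 -0.54862673  0.31136828]
```

View pics/end.png

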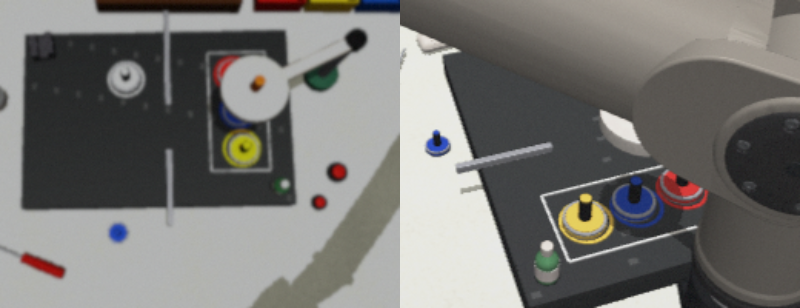

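Discs sit in their rings and the button is released. One check of the lamp knob position, then hand in.

```bash
python3 - <<'E'
from h import *
p=onz("top",[[387.7,164]],.285)[0];d=np.hypot(p[0]-.5857,p[1]+.137);print(p,d)
if d<.018: print(order.hand_in())
E
```

```text
[ 0.58408959 -0.13809616  0.285     ] 0.0019480712484417316
the job is handed in; nothing more can be done
None
```

The job is handed in: the white, red, blue and yellow discs each sit in their own ring by the last camera check. The lamp head is back about 2 mm from the field's cross, and the larger red button was pressed down firmly (about 21 N) and released. The hand-in gave no verdict.

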